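# Take the pile of desk things apart into their outlined trays

## Robot

A 6-joint arm with a two-finger parallel gripper is mounted at the origin on a cart in front of the work surface, level with it; the furniture and walls round the work are solid. World frame = base frame: x ahead of the robot, y to its left, z up, the work surface at z = 0. Lengths are in m, angles in rad, forces in N, time in s.
With the tool pointing down it reaches from about 0.3 to 0.875 m from the base axis. Payload 6.4 kg.
Tool frame: the origin (TCP) lies between the finger pads; the fingertips stand 25 mm ahead of it and the grasp point (between the pads) lies 6 mm ahead of it; z points along the fingers, y is the line along which they close (so a half turn about z gives the same grasp; the last joint's range is limited). The gripper opens to 85 mm and grips with 20 to 120 N. Pads are 22 mm wide; open, the fingers measure 114 mm over their backs; the gripper's body (76 mm by 85 mm) begins 54 mm behind the grasp point. The pads swing forward as they close: fully open they stand 13 mm farther back than shut.
Start: joints at [1.036, 0.181, 1.607, -0, 1.354, -0.206], TCP at [0.186, 0.544, 0.256] pointing down, gripper open.
Joint ranges: [-2.99, 2.99], [-0.89, 2.07], [0.3, 2.58], [-1.14, 4.28], [0, 2.63], [-3.12, 3.12]. Speed limits (rad/s): [2.57, 2.57, 3.01, 3.14, 3.14, 3.14].

## Interface

Orientations are given as a unit quaternion [w, x, y, z].
In Python, from bench import ctrl gives the robot as it stands.
- The arm moves only by the tool servo_tool, never from a script. Its argument "series" is text: rows parted by semicolons, each of 7 numbers parted by spaces: the gripper command: -1 is fully open, 1 is shut, values between are in proportion, then the shift along the tool's x, y, z in m, then the turn, a rotation vector about the tool's x, y, z in degrees. A call has 1 to 12 rows; each row is the pose to reach, as a shift and turn from the pose commanded when the call began, along the tool's axes at that moment; what a row does not reach only later rows make up. A row lasts 1/12 s, in which the tool goes at most 41.7 mm and 7.16 degrees, less where a joint would pass 70% of its speed; a pose out of reach is approached as far as the arm can. A call with a gripper value outside its range is refused whole. The fingers move at their own pace and stop on an object; the grip force is fixed at half the most. Time passes only in rows, so rows that repeat a pose let the fingers close. It gives the time, the measured TCP pose, the force, the opening and the grip force at its end, in the units of the state.
- ctrl.get_obs(): the state, without advancing time (a new reading comes with each control period).
- ctrl.camera(name): name is "scene" or "top" or "wrist"; returns a dict with "img" (400x640x3 uint8, red, green, blue), "z_map" (400x640 float32, m along the optical axis (not along the pixel's ray), 0 where there is no reading), "fovy" (degrees; the focal length in pixels is half the picture's height over the tangent of half this angle, whatever the lens; pixels are square), "cx", "cy" (the principal point, pixels), "extrinsics" (4x4, takes a point from camera to world coordinates); the wrist camera has in their place "T_tool_cam" (4x4, takes a point from camera to tool coordinates, whose origin is the TCP and whose axes are the flange's). Camera axes: x right, y down, z forward; pixel columns grow to the right and rows downward; lengths in m; the calibration is good to about 2 mm. A picture is of the moment at which its call begins: read the wrist's pose just before it.
- ctrl.hand_in(): hands the job in; it is judged then, once.
The state is a dict: "time_s": time; "q": joint angles; "dq": joint speeds; "joint_efforts": joint torques, N m; "eef_pos": TCP position; "eef_rot": TCP orientation; "wrist_force": force on the tool from outside, world axes, zero at the start; "torque": the same for the moment, N m; "opening": opening from 0.0 (shut) to 1.0 (fully open); "grasp_force": force on a finger pad.
Only numpy, scipy, OpenCV 4.12 (cv2) and the standard library are available. Lean on these libraries where they do the work, as an engineer would, in place of code of your own. Each camera call takes 0.05 s, during which the arm holds its last target. There are 200 camera calls.

## Task

Someone has piled four desk things on top of each other: take the pile apart from the top down, one thing at a time, and set each down (do not drop it) upright in the middle of its own tray, squarely on the outline printed there with its long side along the outline's: first the teal sharpener into the blue tray, then the eraser into the red tray, then the small carton into the yellow tray, and last the green-lidded clip box into the green tray. Leave the mouse and the glue stick where they stand, and let go of everything at the end.

Things in the scene. Friction and masses are not known exactly. Their poses are not given: they have to be found in the camera images.
- sharpener_center (a point): teal oval pencil sharpener, top of the pile, standing flat across the eraser; 27 mm wide (its x), 48 mm long (its y), 21 mm high. The point is its centre, half-way up (10.5 mm above its underside); z up
- eraser_center (a point): two-coloured red and blue eraser, under the sharpener, its two ends showing; 18 mm wide (its x), 52 mm long (its y), 12 mm high. The point is its centre, 6 mm above its underside; z up
- carton_center (a point): small white and blue printed carton, closed, under the eraser; 45 mm wide (its x), 75 mm long (its y), 18 mm high. The point is its centre, 9 mm above its underside; z up
- clip_box_center (a point): flat paper-clip box with a green lid that stays shut, at the bottom of the pile, lying on the desk crosswise under the carton; 46 mm wide at the lid's sides where it is gripped (its x; 52 mm with the hinge and catch in the middle of the sides), 64 mm long (its y), 21 mm high. The point is its centre, 10.5 mm above its underside; z up
- blue_tray_floor (a point): blue tray, 128 mm long (its y) by 116 mm wide (its x), fixed to the desk; flat floor 3 mm above the desk inside a rim 5 mm thick that stands 7 mm above the desk (4 mm above the floor); in its middle a white outline is printed, long side along the tray's long side: an oval, 32 x 53 mm, for the sharpener. The point is the middle of the outline on the tray's floor; z up, y along the tray's long side
- red_tray_floor (a point): red tray, 128 mm long (its y) by 116 mm wide (its x), fixed to the desk; flat floor 3 mm above the desk inside a rim 5 mm thick that stands 7 mm above the desk (4 mm above the floor); in its middle a white outline is printed, long side along the tray's long side: a narrow oblong, 24 x 57 mm, for the eraser. The point is the middle of the outline on the tray's floor; z up, y along the tray's long side
- yellow_tray_floor (a point): yellow tray, 128 mm long (its y) by 116 mm wide (its x), fixed to the desk; flat floor 3 mm above the desk inside a rim 5 mm thick that stands 7 mm above the desk (4 mm above the floor); in its middle a white outline is printed, long side along the tray's long side: a large oblong, 50 x 80 mm, for the carton. The point is the middle of the outline on the tray's floor; z up, y along the tray's long side
- green_tray_floor (a point): green tray, 128 mm long (its y) by 116 mm wide (its x), fixed to the desk; flat floor 3 mm above the desk inside a rim 5 mm thick that stands 7 mm above the desk (4 mm above the floor); in its middle a white outline is printed, long side along the tray's long side: a broad oblong, 58 x 70 mm, for the clip box. The point is the middle of the outline on the tray's floor; z up, y along the tray's long side
- mouse_center (a point): black computer mouse, 110 mm long (its x), 54 mm wide, 40 mm high, standing loose beside the pile; to be left alone. The point is its centre, 20 mm above the desk
- glue_stick_center (a point): upright glue stick, orange-red with a white cap, 27 mm across, 92 mm high, standing loose on the other side of the pile; to be left alone. The point is its centre, 46 mm above the desk

How it is judged:
By the outcome, as a careful person would: the job done as asked, in the order asked, and still so for the second after the job is handed in, with the robot touching nothing.
It also fails if it takes over 102 s, if anything falls off the work surface, if the arm or the gripper's body presses on something with over 40 N, if the wrist force passes 120 N, or if a joint passes its speed limit or range.

## Working session

There is one attempt and no reset: what is moved stays moved. The work goes in short steps, Python scripts to look and compute and a tool call to move; the robot and the scene stay as the last step left them, time stands still between calls to the robot, and variables do not carry over. Pictures are saved under pics/ and viewed, at most 14 in all, crops included, and the job is handed in when it is done.

Besides the shell and the picture viewer there is one more tool, called by a JSON object that holds its "name" and its "arguments", one argument or row to a line. servo_tool: Moves the arm, as the interface text tells. Its arguments: {"type":"object","properties":{"series":{"type":"string"}},"required":["series"]}

```bash
mkdir -p pics; ls; python3 - <<'E'
from bench import ctrl
import cv2,pickle
o=ctrl.get_obs();print({k:o[k] for k in('time_s','eef_pos','eef_rot','opening')})
d={}
for n in('scene','top','wrist'):
    c=ctrl.camera(n);d[n]=c;cv2.imwrite(f'pics/{n}0.png',c['img'][:,:,::-1])
    print(n,c['fovy'],c['cx'],c['cy'],c.get('extrinsics',c.get('T_tool_cam')).round(3).tolist())
d['obs']=o
pickle.dump(d,open('d0.pkl','wb'))
E
```

```text
pics
{'time_s': 0.0, 'eef_pos': array([0.1853839 , 0.54375472, 0.25538307]), 'eef_rot': array([-3.00047235e-04,  1.63642824e-01,  9.86519263e-01, -8.24650988e-04]), 'opening': 0.995293735087551}
scene 43.19903655290708 327.88209258453116 196.96836063035403 [[0.75, -0.334, 0.571, -0.131], [-0.661, -0.398, 0.636, -0.684], [0.015, -0.854, -0.519, 0.66], [0.0, 0.0, 0.0, 1.0]]
top 45.67355493700755 330.51464564244407 195.1011461837564 [[-0.022, -0.989, 0.147, 0.34], [-1.0, 0.022, 0.003, 0.029], [-0.006, -0.147, -0.989, 1.413], [0.0, 0.0, 0.0, 1.0]]
wrist 64.99497158442402 315.1335310796286 201.59730715653302 [[0.0, -0.947, -0.323, 0.083], [1.0, 0.0, -0.0, 0.001], [0.0, -0.323, 0.947, -0.117], [0.0, 0.0, 0.0, 1.0]]
```

View pics/top0.png

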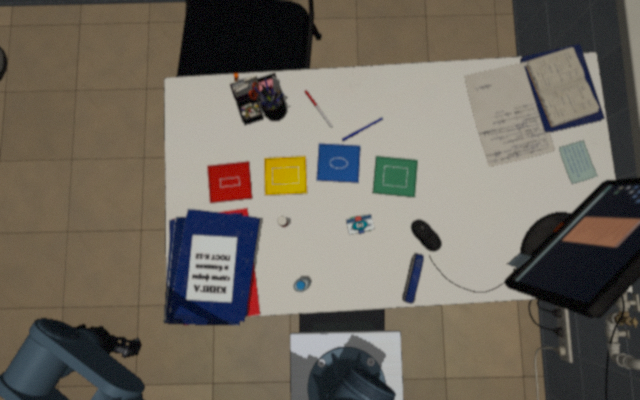

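View pics/scene0.png

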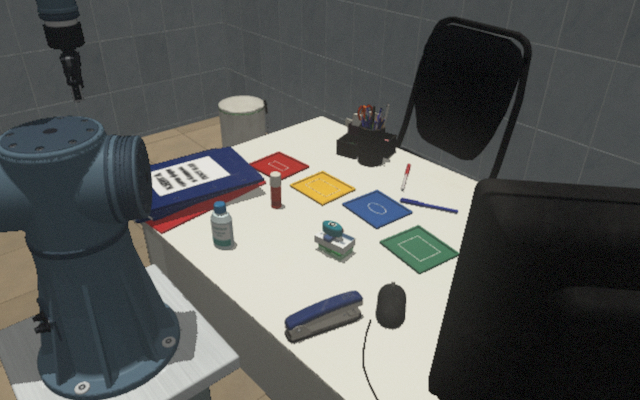

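The top view shows the trays at red (230,182), yellow (286,175), blue (339,163) and green (395,176). The pile is at (360,225), the glue stick at (284,221) and the mouse at (426,235). The scene view shows the same layout, with the pile at (335,238).

```bash
cat > h.py <<'E'
import numpy as np,cv2
from scipy.spatial.transform import Rotation as R
from bench import ctrl
def T_of(o):
    T=np.eye(4);w,x,y,z=o['eef_rot'];T[:3,:3]=R.from_quat([x,y,z,w]).as_matrix();T[:3,3]=o['eef_pos'];return T
def look(n,png=None):
    o=ctrl.get_obs();c=ctrl.camera(n)
    c['T']=c['extrinsics'] if n!='wrist' else T_of(o)@c['T_tool_cam']
    c['f']=200/np.tan(np.radians(c['fovy']/2))
    if png: cv2.imwrite('pics/'+png,c['img'][:,:,::-1])
    return c
def cast(c,uv,z):
    uv=np.asarray(uv,float).reshape(-1,2)
    d=np.c_[(uv[:,0]-c['cx'])/c['f'],(uv[:,1]-c['cy'])/c['f'],np.ones(len(uv))]@c['T'][:3,:3].T
    p=c['T'][:3,3];return p+d*((z-p[2])/d[:,2])[:,None]
def cloud(c):
    v,u=np.mgrid[:400,:640];z=c['z_map']
    P=np.stack([(u-c['cx'])/c['f']*z,(v-c['cy'])/c['f']*z,z],-1)
    return P@c['T'][:3,:3].T+c['T'][:3,3]
def hsv(c): return cv2.cvtColor(c['img'],cv2.COLOR_RGB2HSV)
def rect(P):
    "centre, long, short (m), direction of the long side (deg, mod 180) of xy points"
    r=cv2.minAreaRect((np.asarray(P)[:,:2]*1000).astype(np.float32));b=cv2.boxPoints(r)
    e=[b[1]-b[0],b[2]-b[1]];l=[np.linalg.norm(k) for k in e];i=int(np.argmax(l))
    return np.r_[np.array(r[0])/1000,max(l)/1000,min(l)/1000,np.degrees(np.arctan2(e[i][1],e[i][0]))%180]
def blob(m,near=None):
    cs=cv2.findContours(m.astype(np.uint8),cv2.RETR_EXTERNAL,cv2.CHAIN_APPROX_NONE)[0]
    return max(cs,key=cv2.contourArea)[:,0,:]
HUE=dict(red=((0,6),(172,180)),yellow=((18,32),),blue=((100,118),),green=((60,88),))
def trays(c,roi=None):
    H=hsv(c);out={}
    for k,rs in HUE.items():
        m=sum(((H[...,0]>=a)&(H[...,0]<=b)) for a,b in rs).astype(bool)&(H[...,1]>110)&(H[...,2]>50)
        if roi: 
            q=np.zeros_like(m);q[roi[1]:roi[3],roi[0]:roi[2]]=1;m&=q
        if m.sum()<200: continue
        b=blob(m);out[k]=b,m
    return out
E
python3 - <<'E'
import pickle
from h import *
d=pickle.load(open('d0.pkl','rb'));np.set_printoptions(precision=4,suppress=True)
c=d['top'];c['T']=c['extrinsics'];c['f']=200/np.tan(np.radians(c['fovy']/2))
for k,(b,m) in trays(c,(205,130,430,206)).items():
    print(k,rect(cast(c,b,.007)), cloud(c)[int(b[:,1].mean()),int(b[:,0].mean())])
C=cloud(c)
for n,(u,v) in dict(pile=(360,225),glue=(284,221),mouse=(426,235)).items():
    q=C[v-18:v+18,u-18:u+18].reshape(-1,3);q=q[q[:,2]>.012];print(n,q.min(0),q.max(0),np.median(q,0))
    print(cast(c,(u,v),.06))
E
```

```text
red [ 0.5965  0.3369  0.1244  0.113  95.1156] [0.5996 0.3391 0.0009]
yellow [ 0.6126  0.169   0.1269  0.1147 91.3332] [0.6142 0.1697 0.0003]
blue [ 0.6476  0.008   0.1219  0.1089 85.4574] [ 0.6512  0.0083 -0.0019]
green [ 0.602  -0.1614  0.1183  0.1065 82.7076] [ 0.6034 -0.1596  0.0014]
pile [ 0.3398 -0.0881  0.0121] [0.4861 0.0295 1.4126] [ 0.4545 -0.0476  0.0419]
[[ 0.4526 -0.049   0.06  ]]
glue [0.3398 0.0295 0.0126] [0.478  0.1837 1.4126] [0.4651 0.1699 0.0904]
[[0.4689 0.1677 0.06  ]]
mouse [ 0.3398 -0.2863  0.0122] [0.4677 0.0295 1.4126] [ 0.4192 -0.243   0.0284]
[[ 0.42   -0.2355  0.06  ]]
```

View pics/wrist0.png

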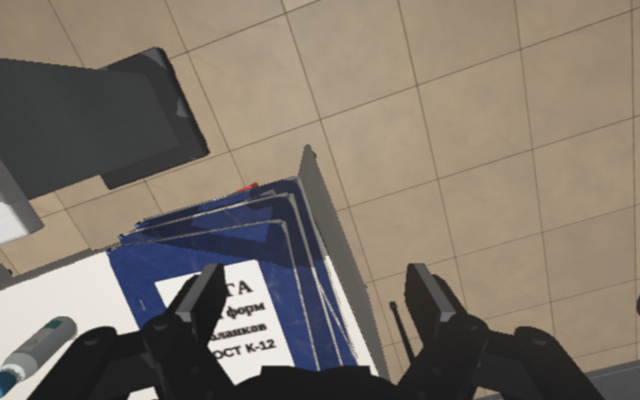

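The start wrist view shows the books and floor, with the open fingers at (210,290) and (425,290). I'll go above the pile.

```bash
cat >> h.py <<'E'
def Rd(yaw):
    "tool pointing down, closing line (tool y) at yaw deg in the world"
    a=np.radians(yaw);y=np.array([np.cos(a),np.sin(a),0]);z=np.array([0,0,-1.]);return np.c_[np.cross(y,z),y,z]
def go(p,yaw,ref=None):
    "shift (mm) and turn (deg) in the tool's axes from pose ref (p,yaw) or the measured pose"
    if ref is None: o=ctrl.get_obs();T=T_of(o);R0,p0=T[:3,:3],T[:3,3]
    else: p0,R0=np.array(ref[0]),Rd(ref[1])
    t=R.from_matrix(R0.T@Rd(yaw)).as_rotvec(degrees=True)
    return (1000*R0.T@(np.array(p)-p0)).round(1),t.round(2)
def pose():
    o=ctrl.get_obs();T=T_of(o)
    return o['time_s'],o['eef_pos'].round(4),np.degrees(np.arctan2(T[1,1],T[0,1])).round(2),T[:3,2].round(4),round(o['opening'],3),round(float(np.max(o['grasp_force'])),1),o['q'].round(2)
E
python3 -c "
from h import *
print(pose(),go((.45,-.047,.25),90))"
```

```text
(0.15, array([0.1855, 0.5439, 0.2556]), np.float64(71.16), array([-7.0e-04, -1.1e-03, -1.0e+00]), 0.998, 0.0, array([ 1.04,  0.18,  1.61,  0.  ,  1.35, -0.21])) (array([-441.2, -473.8,    6.1]), array([ -0.07,  -0.03, -18.84]))
```

{"name": "servo_tool", "arguments": {
  "series": "-1 -0.441 -0.474 0.006 0 0 -18.8;-1 -0.441 -0.474 0.006 0 0 -18.8;-1 -0.441 -0.474 0.006 0 0 -18.8;-1 -0.441 -0.474 0.006 0 0 -18.8;-1 -0.441 -0.474 0.006 0 0 -18.8;-1 -0.441 -0.474 0.006 0 0 -18.8;-1 -0.441 -0.474 0.006 0 0 -18.8;-1 -0.441 -0.474 0.006 0 0 -18.8;-1 -0.441 -0.474 0.006 0 0 -18.8;-1 -0.441 -0.474 0.006 0 0 -18.8;-1 -0.441 -0.474 0.006 0 0 -18.8;-1 -0.441 -0.474 0.006 0 0 -18.8"
}}

```text
time_s: 1.15
eef_pos: [0.3886, 0.0891, 0.2518]
eef_rot: [0.0, 0.0, 1.0, 0.0]
wrist_force: [0.8, -0.3, 0.2]
opening: 0.997
grasp_force: 0.0
```

```bash
python3 -c "
from h import *
print(pose(),go((.45,-.047,.25),90))"
```

```text
(1.15, array([0.3886, 0.0891, 0.2518]), np.float64(89.96), array([ 8.e-04,  1.e-04, -1.e+00]), 0.997, 0.0, array([-0.07, -0.24,  2.03,  0.  ,  1.35, -1.64])) (array([ -61.5, -136. ,    1.9]), array([ 0.  ,  0.04, -0.04]))
```

{"name": "servo_tool", "arguments": {
  "series": "-1 -0.061 -0.136 0.002 0 0 0;-1 -0.061 -0.136 0.002 0 0 0;-1 -0.061 -0.136 0.002 0 0 0;-1 -0.061 -0.136 0.002 0 0 0;-1 -0.061 -0.136 0.002 0 0 0;-1 -0.061 -0.136 0.002 0 0 0"
}}

```text
time_s: 1.65
eef_pos: [0.4492, -0.0459, 0.2492]
eef_rot: [-0.001, 0.002, 1.0, 0.0]
wrist_force: [-0.7, 0.4, -0.0]
opening: 0.998
grasp_force: 0.0
```

```bash
python3 -c "
from h import *
print(pose())
import pickle
c=look('wrist','w1.png');pickle.dump(c,open('w1.pkl','wb'))"
```

```text
(1.65, array([ 0.4492, -0.0459,  0.2492]), np.float64(89.79), array([-1.2e-03,  7.0e-04, -1.0e+00]), 0.998, 0.0, array([-0.37, -0.1 ,  1.91,  0.  ,  1.33, -1.93]))
```

View pics/w1.png

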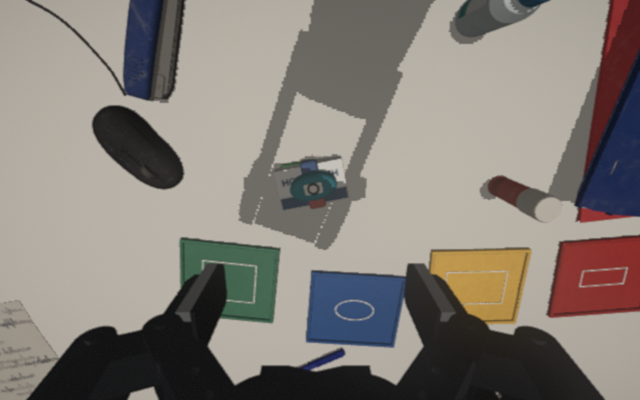

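The wrist view shows the sharpener at (313,188), with the eraser ends at (308,165) and (317,203) and the carton around (310,183). All four tray outlines are visible.

```bash
python3 -c "
from h import *
import pickle
np.set_printoptions(precision=4,suppress=True)
c=pickle.load(open('w1.pkl','rb'));C=cloud(c)
print('sh',C[180:196:4,300:326:6].reshape(-1,3)[:,2],cast(c,(313,188),.07))
for n,(u,v) in dict(e1=(308,165),e2=(317,203),ca=(285,184),ca2=(340,178),desk=(400,120),blue=(353,310),glue=(547,208)).items(): print(n,C[v,u],hsv(c)[v,u])
for k,(b,m) in trays(c).items(): print(k,rect(cast(c,b,.007)))
p=cast(c,(313,188),.07)[0];print(go((p[0]+.013,p[1]+.03,.16),90))
"
```

```text
sh [0.0694 0.07   0.0711 0.0709 0.0699 0.071  0.072  0.0738 0.0711 0.0708
 0.0712 0.0698 0.0721 0.0725 0.0701 0.0707 0.0715 0.0711 0.0721 0.0702] [[ 0.4533 -0.0473  0.07  ]]
e1 [ 0.4346 -0.0524  0.0499] [110  87 114]
e2 [ 0.4757 -0.0433  0.0502] [  3 105  92]
ca [ 0.458  -0.0779  0.038 ] [10  8 97]
ca2 [ 0.4517 -0.0183  0.0373] [ 19  14 196]
desk [ 0.3939  0.0515 -0.0007] [ 19  23 185]
blue [0.6492 0.0067 0.0028] [109 132 116]
glue [0.4678 0.1721 0.0901] [ 18  29 177]
red [ 0.5959  0.3316  0.1237  0.1153 95.1702]
yellow [ 0.6117  0.1676  0.127   0.1156 91.268 ]
blue [ 0.647   0.008   0.1248  0.113  85.4305]
(array([-17.6,  27.5,  89.2]), array([ 0.05, -0.08, -0.11]))
```

{"name": "servo_tool", "arguments": {
  "series": "-1 -0.018 0.028 0.089 0 0 0;-1 -0.018 0.028 0.089 0 0 0;-1 -0.018 0.028 0.089 0 0 0;-1 -0.018 0.028 0.089 0 0 0;-1 -0.018 0.028 0.089 0 0 0"
}}

```text
time_s: 2.12
eef_pos: [0.4669, -0.016, 0.1611]
eef_rot: [-0.001, -0.001, 1.0, 0.0]
wrist_force: [0.7, -0.1, 0.0]
opening: 1.001
grasp_force: 0.0
```

```bash
python3 -c "
from h import *
print(pose())
import pickle
c=look('wrist','w2.png');pickle.dump(c,open('w2.pkl','wb'))"
```

```text
(2.1167, array([ 0.4669, -0.016 ,  0.1611]), np.float64(90.1), array([-1.2e-03,  1.0e-04, -1.0e+00]), 1.001, 0.0, array([-0.29,  0.05,  1.96, -0.  ,  1.13, -1.86]))
```

{"name": "servo_tool", "arguments": {
  "series": "-1 0 -0.055 0 0 0 0;-1 0 -0.055 0 0 0 0;-1 0 -0.055 0 0 0 0;-1 0 -0.055 0 0 0 0"
}}

```text
time_s: 2.5
eef_pos: [0.4683, -0.073, 0.1629]
eef_rot: [0.002, 0.001, 1.0, -0.001]
wrist_force: [0.8, 0.6, -0.4]
opening: 0.997
grasp_force: 0.0
```

```bash
python3 -c "
from h import *
print(pose())
import pickle
c=look('wrist','w3.png');pickle.dump(c,open('w3.pkl','wb'))"
```

```text
(2.5, array([ 0.4683, -0.073 ,  0.1629]), np.float64(89.84), array([ 0.0033, -0.0012, -1.    ]), 0.997, 0.0, array([-0.41,  0.06,  1.94,  0.  ,  1.13, -1.97]))
```

View pics/w3.png

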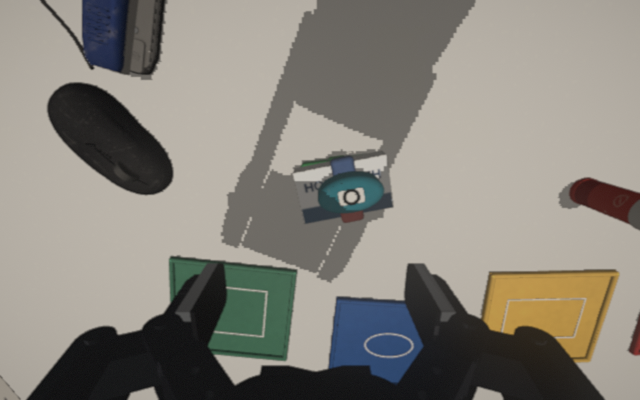

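The sharpener's teal oval is at (352,191) with a white ring in its middle. The eraser ends are at (343,164) and (352,217), the carton corners run from (294,168) to (392,207), and a green strip of the clip box shows at (320,160).

```bash
cat >> h.py <<'E'
def slab(c,lo,hi,xy=(.4545,-.0475),r=.06):
    C=cloud(c);m=(C[...,2]>lo)&(C[...,2]<hi)&(np.hypot(C[...,0]-xy[0],C[...,1]-xy[1])<r)&(c['z_map']>0)
    return cv2.morphologyEx(m.astype(np.uint8),cv2.MORPH_OPEN,np.ones((2,2),np.uint8))>0
E
python3 -c "
from h import *
import pickle
np.set_printoptions(precision=4,suppress=True)
cs=[pickle.load(open(f,'rb')) for f in('w2.pkl','w3.pkl')]
uv=[]
for c in cs:
    H=hsv(c);m=(H[...,0]>83)&(H[...,0]<100)&(H[...,1]>120);q=np.zeros_like(m);q[120:260,200:440]=1;b=blob(m&q)
    C=cloud(c);M=cv2.moments(b);uv.append((M['m10']/M['m00'],M['m01']/M['m00']))
    print('teal',uv[-1],rect(cast(c,b,.065)))
    for n,lo,hi in(('sh',.060,.08),('er',.044,.056),('ca',.031,.0435),('cb',.01,.026)):
        m=slab(c,lo,hi)
        if m.sum()>10: print(n,m.sum(),rect(C[m]),np.median(C[m],0))
o=[c['T'][:3,3] for c in cs];d=[cast(c,u,0)[0]-p for c,u,p in zip(cs,uv,o)]
s=np.linalg.lstsq(np.c_[d[0],-d[1]],o[1]-o[0],rcond=None)[0];print('tri',o[0]+s[0]*d[0],o[1]+s[1]*d[1])
for c in cs:
  for k,(b,m) in trays(c).items(): print(k,rect(cast(c,b,.007)))
"
```

```text
teal (273.12427409988385, 187.15563298490127) [ 0.4463 -0.0448  0.0317  0.0087 84.6604]
sh 2028 [  0.4394  -0.0318   0.1067   0.0421 141.9567] [ 0.4518 -0.0453  0.0706]
er 640 [  0.443   -0.0437   0.1254   0.0341 169.5121] [ 0.4398 -0.0468  0.0497]
ca 2576 [ 0.4451 -0.0531  0.1144  0.0854  4.9702] [ 0.4534 -0.0358  0.0386]
cb 75 [  0.4395  -0.071    0.0241   0.0037 111.1806] [ 0.4408 -0.0735  0.0237]
teal (355.4054320987654, 188.32345679012346) [ 0.4511 -0.0445  0.0338  0.0159 82.3909]
sh 2037 [ 0.4392 -0.0617  0.0976  0.05   37.9692] [ 0.4519 -0.047   0.0706]
er 603 [ 0.4437 -0.0514  0.1235  0.0235 14.9035] [ 0.4397 -0.0483  0.0497]
ca 2586 [ 0.4404 -0.0496  0.1165  0.0861 10.3721] [ 0.454  -0.0647  0.0385]
cb 145 [  0.4357  -0.062    0.0501   0.0063 102.2257] [ 0.4401 -0.0709  0.0238]
tri [ 0.4447 -0.0444  0.0702] [ 0.4476 -0.0445  0.071 ]
red [0.5981 0.3014 0.1162 0.0659 5.0954]
yellow [ 0.5884  0.1712  0.1188  0.0711 91.2755]
blue [ 0.6364  0.0086  0.1246  0.0933 84.9009]
red [ 0.4752  0.1923  0.0688  0.0265 69.2458]
yellow [ 0.6114  0.1665  0.1287  0.1166 90.8714]
blue [  0.6434  -0.0051   0.1085   0.0999 175.2393]
```

```bash
python3 -c "
from h import *
import pickle
np.set_printoptions(precision=4,suppress=True)
for f in('w2.pkl','w3.pkl'):
    c=pickle.load(open(f,'rb'));H=hsv(c);C=cloud(c)
    print(H[185:200:7,330:380:10,:].tolist() if f=='w3.pkl' else '')
    for n,lo,hi,zc in(('sh',.058,.08,.068),('er',.044,.056,.051),('ca',.031,.0435,.039),('ca+',.031,.08,.039),('cb',.01,.026,.021)):
        m=slab(c,lo,hi)
        m=cv2.morphologyEx(m.astype(np.uint8),cv2.MORPH_OPEN,np.ones((3,3),np.uint8))
        n_,L,S,_=cv2.connectedComponentsWithStats(m)
        for i in np.argsort(-S[1:,4])[:2]+1:
            if S[i,4]>40: print(n,S[i,:5],rect(cast(c,blob(L==i),zc)))
"
```

```text
sh [ 239  177   67   41 2072] [  0.4529  -0.046    0.0483   0.0285 104.3798]
er [256 160  26  19 386] [  0.4362  -0.0501   0.0182   0.0125 100.3209]
er [270 212  24  15 242] [  0.4768  -0.0413   0.0181   0.0094 105.704 ]
ca [ 280  157   45   60 1381] [ 0.454  -0.0249  0.046   0.0272 12.0676]
ca [ 222  169   48   59 1186] [ 0.4634 -0.071   0.0461  0.0286 11.7165]
ca+ [ 222  157  103   71 5390] [  0.4594  -0.0482   0.075    0.0552 101.7166]
cb [240 164  16   6  58] [  0.4408  -0.0719   0.0134   0.0031 101.4804]
[[[92, 113, 86], [93, 125, 110], [93, 124, 111], [93, 126, 111], [93, 121, 110]], [[93, 118, 112], [21, 19, 184], [19, 24, 169], [18, 24, 191], [93, 123, 112]], [[93, 93, 71], [19, 22, 193], [19, 25, 196], [18, 24, 159], [93, 123, 110]]]
sh [ 319  174   66   40 2081] [ 0.4526 -0.0467  0.0461  0.029  89.8853]
er [332 157  25  20 387] [  0.4365  -0.0513   0.0176   0.013  101.5571]
er [342 212  23  12 206] [ 0.4775 -0.0426  0.0174  0.0083 97.101 ]
ca [ 294  165   48   60 1531] [ 0.4631 -0.0703  0.0463  0.0307 11.6779]
ca [ 356  154   39   60 1053] [ 0.4537 -0.0247  0.0463  0.0254 11.5839]
ca+ [ 294  154  101   71 5380] [  0.4597  -0.0486   0.0746   0.0555 101.5839]
cb [302 161  27   8 107] [  0.4408  -0.0728   0.0226   0.0038 101.3759]
```

```bash
python3 -c "
from h import *
import pickle
np.set_printoptions(precision=4,suppress=True)
uv=[]
cs=[pickle.load(open(f,'rb')) for f in('w2.pkl','w3.pkl')]
for c in cs:
    H=hsv(c);m=(H[...,0]>86)&(H[...,0]<99)&(H[...,1]>75);q=np.zeros_like(m);q[165:215,230:400]=1
    b=blob(cv2.morphologyEx((m&q).astype(np.uint8),cv2.MORPH_OPEN,np.ones((3,3))));P=cast(c,b,.066)[:,:2]*1000
    e=cv2.fitEllipse(P.astype(np.float32));print(e,(e[2]+90)%180,rect(P/1000))
    M=cv2.moments(b);uv.append((M['m10']/M['m00'],M['m01']/M['m00']))
o=[c['T'][:3,3] for c in cs];d=[cast(c,u,0)[0]-p for c,u,p in zip(cs,uv,o)]
s=np.linalg.lstsq(np.c_[d[0],-d[1]],o[1]-o[0],rcond=None)[0];print('tri',o[0]+s[0]*d[0],o[1]+s[1]*d[1])
print(go((.4528,-.0464,.13),10))
"
```

```text
((452.9508056640625, -47.24481201171875), (26.54074478149414, 46.1700325012207), 13.301756858825684) 103.30175685882568 [ 0.4524 -0.0477  0.0446  0.0276 90.117 ]
((453.4106140136719, -47.43631362915039), (26.289670944213867, 46.910396575927734), 9.214323997497559) 99.21432399749756 [ 0.4532 -0.0474  0.0454  0.0263 94.9914]
tri [ 0.4529 -0.0473  0.0654] [ 0.4533 -0.0472  0.0655]
(array([15.3, 25.9, 32.3]), array([ 0.07,  0.15, 79.9 ]))
```

{"name": "servo_tool", "arguments": {
  "series": "-0.1 0.015 0.026 0.032 0 0 78.7;-0.1 0.015 0.026 0.032 0 0 78.7;-0.1 0.015 0.026 0.032 0 0 78.7;-0.1 0.015 0.026 0.032 0 0 78.7;-0.1 0.015 0.026 0.032 0 0 78.7;-0.1 0.015 0.026 0.032 0 0 78.7;-0.1 0.015 0.026 0.032 0 0 78.7;-0.1 0.015 0.026 0.032 0 0 78.7;-0.1 0.015 0.026 0.032 0 0 78.7;-0.1 0.015 0.026 0.032 0 0 78.7;-0.1 0.015 0.026 0.032 0 0 78.7;-0.1 0.015 0.026 0.032 0 0 78.7"
}}

```text
time_s: 3.55
eef_pos: [0.4525, -0.0452, 0.1294]
eef_rot: [0.0, 0.636, 0.772, 0.0]
wrist_force: [-0.5, -0.8, 0.6]
opening: 0.548
grasp_force: 0.0
```

```bash
python3 -c "
from h import *
import pickle
for i in range(3):
  print(pose());c=look('wrist','w4.png')
print(pose(),go((.4530,-.0470,.078),11.3))
pickle.dump(c,open('w4.pkl','wb'))"
```

```text
(3.55, array([ 0.4525, -0.0452,  0.1294]), np.float64(11.07), array([ 1.e-03, -1.e-04, -1.e+00]), 0.548, 0.0, array([-0.36,  0.07,  2.01,  0.  ,  1.06, -0.56]))
(3.6, array([ 0.4525, -0.0453,  0.1294]), np.float64(11.45), array([ 1.e-03, -2.e-04, -1.e+00]), 0.55, 0.0, array([-0.36,  0.07,  2.01,  0.  ,  1.06, -0.56]))
(3.65, array([ 0.4524, -0.0454,  0.1292]), np.float64(11.54), array([ 8.e-04, -1.e-04, -1.e+00]), 0.55, 0.0, array([-0.36,  0.08,  2.01,  0.  ,  1.06, -0.56]))
(3.7, array([ 0.4524, -0.0455,  0.1291]), np.float64(11.52), array([ 6.e-04, -1.e-04, -1.e+00]), 0.547, 0.0, array([-0.36,  0.08,  2.01,  0.  ,  1.06, -0.56])) (array([-1.6,  0.3, 51.1]), array([0.03, 0.01, 0.22]))
```

View pics/w4.png

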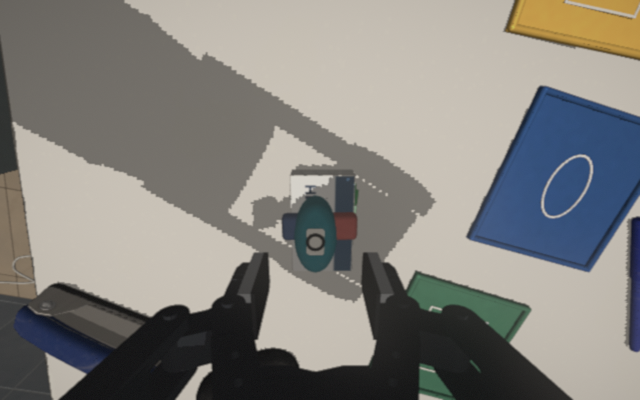

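The sharpener is at (316,233), upright and centred between the fingertips (258 and 372). The blue outline shows at (567,186).

```bash
cat >> h.py <<'E'
def outline(c,k,z=.003):
    "rect of the white outline printed in tray k"
    H=hsv(c);b,m=trays(c)[k];q=np.zeros(m.shape,np.uint8);cv2.fillPoly(q,[cv2.convexHull(b.reshape(-1,1,2))],1)
    q=cv2.erode(q,np.ones((9,9)))>0
    w=q&(H[...,1]<HSAT.get(k,80))&(H[...,2]>110)
    w=cv2.morphologyEx(w.astype(np.uint8),cv2.MORPH_CLOSE,np.ones((3,3)));b2=blob(w)
    P=cast(c,b2,z)
    return rect(P),rect(cast(c,b,.007))
HSAT={}
E
python3 -c "
from h import *
import pickle
np.set_printoptions(precision=4,suppress=True)
c=pickle.load(open('w4.pkl','rb'))
print(outline(c,'blue'))
c=pickle.load(open('w1.pkl','rb'))
for k in ('blue','yellow','red'):print(k,outline(c,k))
c=pickle.load(open('w3.pkl','rb'))
for k in ('yellow',):print(k,outline(c,k))
c=pickle.load(open('w4.pkl','rb'))
H=hsv(c);m=(H[...,0]>82)&(H[...,0]<99)&(H[...,1]>75);q=np.zeros_like(m);q[190:280,285:345]=1
b=blob(m&q);P=cast(c,b,.066)[:,:2]*1000;print(cv2.fitEllipse(P.astype(np.float32)))
"
```

```text
(array([ 0.6491,  0.0082,  0.0556,  0.0347, 87.7963]), array([ 0.6465,  0.0086,  0.1249,  0.1164, 85.483 ]))
blue (array([ 0.6485,  0.0081,  0.0557,  0.0348, 89.7816]), array([ 0.647 ,  0.008 ,  0.1248,  0.113 , 85.4305]))
yellow (array([ 0.6058,  0.2048,  0.0573,  0.0247, 31.8523]), array([ 0.6117,  0.1676,  0.127 ,  0.1156, 91.268 ]))
red (array([0.5956, 0.357 , 0.0248, 0.0201, 4.9227]), array([ 0.5959,  0.3316,  0.1237,  0.1153, 95.1702]))
yellow (array([ 0.6138,  0.169 ,  0.0818,  0.0518, 91.053 ]), array([ 0.6114,  0.1665,  0.1287,  0.1166, 90.8714]))
((453.7202453613281, -47.4193115234375), (25.412063598632812, 46.11967468261719), 10.879865646362305)
```

{"name": "servo_tool", "arguments": {
  "series": "-0.1 -0.0015 0 0.015 0 0 0;-0.1 -0.0015 0 0.030 0 0 0;-0.1 -0.0015 0 0.042 0 0 0;-0.1 -0.0015 0 0.048 0 0 0;-0.1 -0.0015 0 0.050 0 0 0;-0.1 -0.0015 0 0.050 0 0 0"
}}

```text
time_s: 4.2
eef_pos: [0.4524, -0.0473, 0.0785]
eef_rot: [-0.0, 0.634, 0.773, -0.0]
wrist_force: [0.3, 0.2, 0.6]
opening: 0.547
grasp_force: 0.0
```

{"name": "servo_tool", "arguments": {
  "series": "0.2 0 0 0 0 0 0;0.4 0 0 0 0 0 0;1 0 0 0 0 0 0;1 0 0 0 0 0 0;1 0 0 0 0 0 0;1 0 0 0 0 0 0"
}}

```text
time_s: 4.7
eef_pos: [0.4532, -0.0476, 0.0797]
eef_rot: [0.001, 0.634, 0.773, 0.0]
wrist_force: [-1.6, 1.3, 6.1]
opening: 0.288
grasp_force: 59.1
```

```bash
python3 -c "
from h import *
print(pose())"
```

```text
(4.7, array([ 0.4532, -0.0476,  0.0797]), np.float64(11.28), array([ 1.4e-03, -5.0e-04, -1.0e+00]), 0.288, 59.1, array([-0.37,  0.17,  2.03,  0.  ,  0.94, -0.56]))
```

{"name": "servo_tool", "arguments": {
  "series": "1 0 0 -0.003 0 0 0;1 0 0 -0.010 0 0 0;1 0 0 -0.022 0 0 0;1 0 0 -0.04 0 0 0;1 0 0 -0.06 0 0 0;1 0 0 -0.075 0 0 0;1 0 0 -0.08 0 0 0;1 0 0 -0.08 0 0 0"
}}

```text
time_s: 5.37
eef_pos: [0.4537, -0.0478, 0.1605]
eef_rot: [0.002, 0.634, 0.773, 0.001]
wrist_force: [0.0, -0.2, -0.6]
opening: 0.289
grasp_force: 59.0
```

```bash
python3 -c "
from h import *
import pickle
np.set_printoptions(precision=4,suppress=True)
print(pose());c=look('wrist','w5.png');pickle.dump(c,open('w5.pkl','wb'))
print(go((.6489,.0082,.159),-4.7))"
```

```text
(5.3667, array([ 0.4537, -0.0478,  0.1605]), np.float64(11.27), array([ 0.0035, -0.0013, -1.    ]), 0.289, 59.0, array([-0.37,  0.02,  1.99,  0.  ,  1.13, -0.56]))
(array([ 16.4, 203.1,   0.5]), array([ 0.08,  0.04, 15.96]))
```

View pics/w5.png

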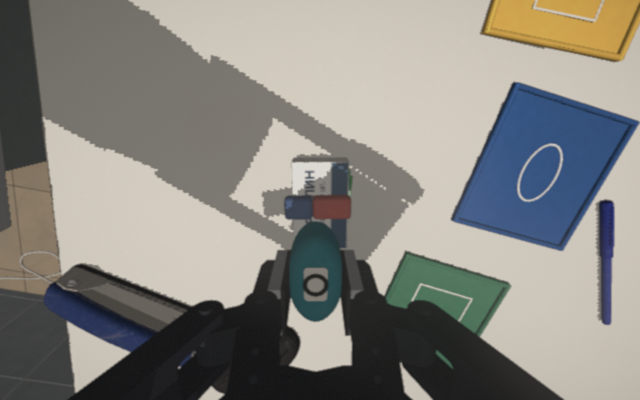

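The sharpener is held level at (316,270). The eraser stays on the carton at (318,207), and the blue outline is at (540,172).

```bash
python3 -c "
from h import *
import pickle
np.set_printoptions(precision=4,suppress=True)
c=pickle.load(open('w5.pkl','rb'))
H=hsv(c);m=(H[...,0]>82)&(H[...,0]<99)&(H[...,1]>75);q=np.zeros_like(m);q[215:330,275:355]=1
b=blob(m&q);P=cast(c,b,.1475)[:,:2]*1000;print(cv2.fitEllipse(P.astype(np.float32)),rect(P/1000))
print(outline(c,'blue'))
m=slab(c,.044,.056);m=cv2.morphologyEx(m.astype(np.uint8),cv2.MORPH_OPEN,np.ones((3,3)));print(rect(cast(c,blob(m),.051)))
"
```

```text
((454.19049072265625, -45.415523529052734), (24.9842586517334, 52.098716735839844), 10.069971084594727) [ 0.4544 -0.0452  0.0525  0.0247 99.7931]
(array([ 0.6489,  0.0082,  0.0555,  0.035 , 88.0277]), array([ 0.6468,  0.0086,  0.1249,  0.1155, 85.5707]))
[ 0.4572 -0.0464  0.0513  0.0189 12.4366]
```

{"name": "servo_tool", "arguments": {
  "series": "1 0.003 0.02 0.003 0 0 3;1 0.006 0.05 0.007 0 0 7;1 0.010 0.085 0.015 0 0 12;1 0.013 0.125 0.025 0 0 15.8;1 0.016 0.16 0.04 0 0 15.8;1 0.0164 0.185 0.055 0 0 15.8;1 0.0164 0.198 0.07 0 0 15.8;1 0.0164 0.203 0.08 0 0 15.8;1 0.0164 0.203 0.08 0 0 15.8;1 0.0164 0.203 0.08 0 0 15.8"
}}

```text
time_s: 6.25
eef_pos: [0.6466, 0.0084, 0.0769]
eef_rot: [-0.002, 0.735, 0.679, -0.001]
wrist_force: [-0.0, 0.8, -0.3]
opening: 0.284
grasp_force: 59.0
```

```bash
python3 -c "
from h import *
import pickle
np.set_printoptions(precision=4,suppress=True)
c=look('wrist','w6.png')
for k in('blue',):print(outline(c,k))
print(pose(),go((.6488,.0082,.034),-4.5));"
```

```text
(array([  0.6522,   0.0164,   0.0354,   0.0353, 160.5173]), array([  0.6463,   0.0054,   0.1085,   0.1067, 176.0786]))
(6.3, array([0.6472, 0.0081, 0.0782]), np.float64(-4.55), array([-0.002 ,  0.0002, -1.    ]), 0.286, 59.0, array([-0.17,  0.54,  1.53, -0.  ,  1.08, -0.09])) (array([ 0.2,  1.7, 44.2]), array([-0.12, -0.  , -0.05]))
```

View pics/w6.png

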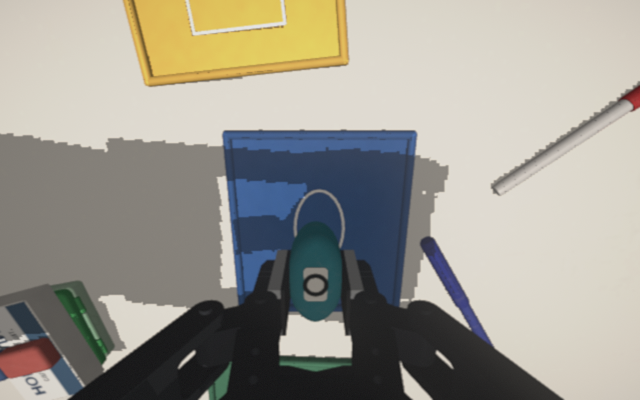

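The sharpener at (316,270) hangs over the oval (294–345 across, top at row 190), aligned with it.

{"name": "servo_tool", "arguments": {
  "series": "1 0 0.0015 0.010 0 0 0;1 0 0.0015 0.022 0 0 0;1 0 0.0015 0.034 0 0 0;1 0 0.0015 0.041 0 0 0;1 0 0.0015 0.044 0 0 0;1 0 0.0015 0.044 0 0 0"
}}

```text
time_s: 6.8
eef_pos: [0.649, 0.0082, 0.0335]
eef_rot: [-0.001, 0.735, 0.679, -0.001]
wrist_force: [-0.2, 0.2, -0.1]
opening: 0.289
grasp_force: 59.1
```

{"name": "servo_tool", "arguments": {
  "series": "1 0 0 0.001 0 0 0;1 0 0 0.002 0 0 0;1 0 0 0.002 0 0 0"
}}

```text
time_s: 7.05
eef_pos: [0.6501, 0.0081, 0.0328]
eef_rot: [0.0, 0.735, 0.679, 0.0]
wrist_force: [-0.6, -0.9, -0.3]
opening: 0.285
grasp_force: 59.1
```

{"name": "servo_tool", "arguments": {
  "series": "1 0 0 0.001 0 0 0;1 0 0 0.001 0 0 0"
}}

```text
time_s: 7.22
eef_pos: [0.6502, 0.0081, 0.0327]
eef_rot: [0.0, 0.735, 0.679, 0.0]
wrist_force: [-2.9, -0.2, 4.8]
opening: 0.283
grasp_force: 59.6
```

{"name": "servo_tool", "arguments": {
  "series": "1 0 0 0.001 0 0 0;1 0 0 0.001 0 0 0"
}}

```text
time_s: 7.38
eef_pos: [0.6503, 0.0082, 0.0326]
eef_rot: [0.0, 0.734, 0.679, 0.0]
wrist_force: [-5.3, 0.7, 11.7]
opening: 0.296
grasp_force: 60.4
```

{"name": "servo_tool", "arguments": {
  "series": "1 0 0 -0.001 0 0 0;0.3 0 0 -0.001 0 0 0;0.2 0 0 -0.001 0 0 0;0.1 0 0 -0.001 0 0 0;0 0 0 -0.001 0 0 0;0 0 0 -0.001 0 0 0;0 0 0 -0.015 0 0 0;0 0 0 -0.04 0 0 0;0 0 0 -0.08 0 0 0;0 0 0 -0.12 0 0 0;0 0 0 -0.13 0 0 0;0 0 0 -0.13 0 0 0"
}}

```text
time_s: 8.38
eef_pos: [0.6533, 0.0077, 0.1674]
eef_rot: [0.004, 0.735, 0.679, 0.003]
wrist_force: [0.1, 0.5, -1.3]
opening: 0.501
grasp_force: 0.0
```

```bash
python3 -c "
from h import *
import pickle
np.set_printoptions(precision=4,suppress=True)
print(pose());c=look('wrist','w7.png');pickle.dump(c,open('w7.pkl','wb'))
for k in('blue','yellow'):print(outline(c,k))
H=hsv(c);m=(H[...,0]>82)&(H[...,0]<99)&(H[...,1]>75);q=np.zeros_like(m);q[150:360,200:440]=1
b=blob(m&q);P=cast(c,b,.016)[:,:2]*1000;print(cv2.fitEllipse(P.astype(np.float32)),rect(P/1000))
print(go((.4570,-.0468,.13),102.2))"
```

```text
(8.3833, array([0.6533, 0.0077, 0.1674]), np.float64(-4.53), array([ 0.0103, -0.0018, -0.9999]), 0.501, 0.0, array([-0.17,  0.43,  1.48,  0.  ,  1.22, -0.09]))
(array([ 0.6429,  0.0245,  0.0335,  0.0139, 34.1633]), array([  0.6465,   0.0036,   0.1083,   0.1029, 175.1998]))
(array([0.6144, 0.1473, 0.0523, 0.0386, 0.7141]), array([0.6149, 0.1366, 0.1147, 0.0633, 0.5683]))
((650.9713134765625, 8.279995918273926), (24.982074737548828, 49.516353607177734), 175.85568237304688) [ 0.6507  0.0086  0.0496  0.0261 93.8042]
(array([ -69.9, -189.8,   33.1]), array([   0.2 ,    0.32, -106.73]))
```

View pics/w7.png

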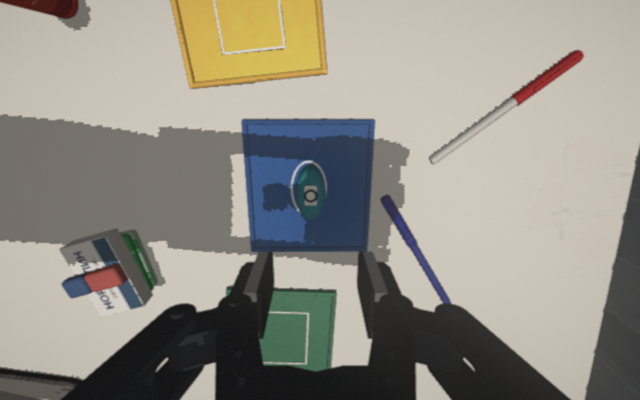

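The sharpener sits upright inside the oval, about 2 mm right of its middle, at (311,190). The eraser is still on the carton at (93,278). Next is the eraser.

```bash
python3 -c "
from h import *
print(pose(),go((.4568,-.0465,.13),-77.8))"
```

```text
(8.4333, array([0.6515, 0.008 , 0.1642]), np.float64(-4.53), array([ 5.6e-03, -9.0e-04, -1.0e+00]), 0.503, 0.0, array([-0.17,  0.43,  1.48,  0.  ,  1.22, -0.09])) (array([ -69.7, -190. ,   33.1]), array([ 0.3 , -0.18, 73.27]))
```

{"name": "servo_tool", "arguments": {
  "series": "0 -0.0695 -0.1886 0.032 0 0 73.3;0 -0.0695 -0.1886 0.032 0 0 73.3;0 -0.0695 -0.1886 0.032 0 0 73.3;0 -0.0695 -0.1886 0.032 0 0 73.3;0 -0.0695 -0.1886 0.032 0 0 73.3;0 -0.0695 -0.1886 0.032 0 0 73.3;0 -0.0695 -0.1886 0.032 0 0 73.3;0 -0.0695 -0.1886 0.032 0 0 73.3;0 -0.0695 -0.1886 0.032 0 0 73.3;0 -0.0695 -0.1886 0.032 0 0 73.3;0 -0.0695 -0.1886 0.032 0 0 73.3;0 -0.0695 -0.1886 0.032 0 0 73.3"
}}

```text
time_s: 9.43
eef_pos: [0.4552, -0.0457, 0.1273]
eef_rot: [-0.001, 0.994, 0.105, -0.001]
wrist_force: [0.5, -0.2, 0.9]
opening: 0.497
grasp_force: 0.0
```

{"name": "servo_tool", "arguments": {
  "series": "0.1 0 0 0 0 0 0;0.1 0 0 0 0 0 0;0.1 0 0 0 0 0 0;0.1 0 0 0 0 0 0"
}}

```text
time_s: 9.77
eef_pos: [0.4563, -0.0461, 0.1285]
eef_rot: [-0.0, 0.994, 0.106, -0.0]
wrist_force: [-0.4, -0.5, 0.4]
opening: 0.452
grasp_force: 0.0
```

```bash
python3 -c "
from h import *
import pickle
np.set_printoptions(precision=4,suppress=True)
print(pose());c=look('wrist','w8.png');pickle.dump(c,open('w8.pkl','wb'))
C=cloud(c)
for n,lo,hi,zc in(('er',.044,.056,.051),('ca',.031,.0435,.039),('ca+',.031,.08,.039),('cb',.01,.026,.021)):
    m=slab(c,lo,hi);m=cv2.morphologyEx(m.astype(np.uint8),cv2.MORPH_OPEN,np.ones((3,3),np.uint8))
    n_,L,S,_=cv2.connectedComponentsWithStats(m)
    for i in np.argsort(-S[1:,4])[:2]+1:
        if S[i,4]>40: print(n,S[i,:5],rect(cast(c,blob(L==i),zc)),np.median(C[L==i][:,2]))
"
```

```text
(9.7667, array([ 0.4563, -0.0461,  0.1285]), np.float64(-77.81), array([-0.0004,  0.0001, -1.    ]), 0.452, 0.0, array([-0.36,  0.09,  2.  , -0.  ,  1.06,  1.  ]))
er [ 307  188   27   72 1857] [ 0.4576 -0.0485  0.0518  0.0174 12.0927] 0.04977243210242069
ca [ 318  184   60   63 2654] [ 0.4633 -0.0669  0.0468  0.0411 11.6793] 0.0386573098192248
ca [ 270  184   40   62 2252] [ 0.4551 -0.0269  0.0474  0.0267  9.5357] 0.03873151579251327
ca+ [ 270  184  108   76 6805] [  0.4545  -0.0516   0.0746   0.0579 101.6793] 0.039002672405647976
cb [286 171  81  12 693] [ 0.4834 -0.0481  0.0593  0.0083 99.7367] 0.019732978547585822
```

View pics/w8.png

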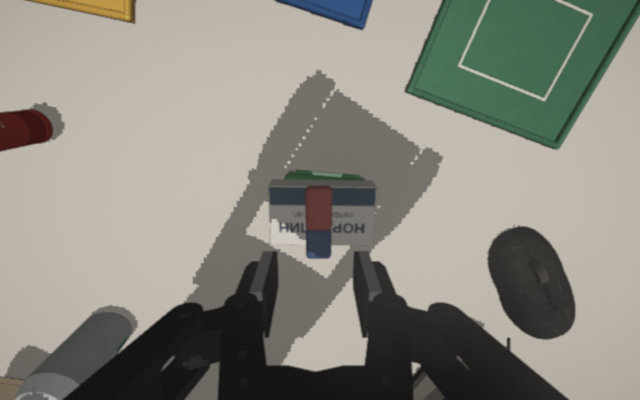

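The eraser runs along column 318 between fingertips 277 and 355, about 2 mm right of their middle. The clip box's green edge shows at (325,176).

{"name": "servo_tool", "arguments": {
  "series": "0.1 0.001 0.0017 0.015 0 0 0;0.1 0.001 0.0017 0.030 0 0 0;0.1 0.001 0.0017 0.045 0 0 0;0.1 0.001 0.0017 0.054 0 0 0;0.1 0.001 0.0017 0.058 0 0 0;0.1 0.001 0.0017 0.0595 0 0 0;0.1 0.001 0.0017 0.0595 0 0 0;0.1 0.001 0.0017 0.0595 0 0 0"
}}

```text
time_s: 10.48
eef_pos: [0.4583, -0.0478, 0.0698]
eef_rot: [0.0, 0.994, 0.106, 0.0]
wrist_force: [-0.0, -0.7, -0.1]
opening: 0.451
grasp_force: 0.0
```

{"name": "servo_tool", "arguments": {
  "series": "0.3 0 0 0 0 0 0;0.5 0 0 0 0 0 0;0.6 0 0 0 0 0 0;1 0 0 0 0 0 0;1 0 0 0 0 0 0;1 0 0 0 0 0 0;1 0 0 0 0 0 0"
}}

```text
time_s: 11.07
eef_pos: [0.4583, -0.0478, 0.07]
eef_rot: [0.0, 0.994, 0.106, 0.0]
wrist_force: [-1.7, 0.9, 6.2]
opening: 0.182
grasp_force: 58.5
```

{"name": "servo_tool", "arguments": {
  "series": "1 0 0 -0.003 0 0 0;1 0 0 -0.010 0 0 0;1 0 0 -0.022 0 0 0;1 0 0 -0.04 0 0 0;1 0 0 -0.06 0 0 0;1 0 0 -0.08 0 0 0;1 0 0 -0.095 0 0 0;1 0 0 -0.1 0 0 0;1 0 0 -0.1 0 0 0"
}}

```text
time_s: 11.82
eef_pos: [0.4588, -0.048, 0.1709]
eef_rot: [0.001, 0.994, 0.106, 0.002]
wrist_force: [-0.6, 0.0, -0.0]
opening: 0.181
grasp_force: 58.7
```

```bash
cat >> h.py <<'E'
def layers(c,xy=(.4545,-.0475)):
    C=cloud(c)
    for n,lo,hi,zc in(('er',.044,.056,.051),('ca',.031,.0435,.039),('cb',.01,.026,.021)):
        m=slab(c,lo,hi,xy);m=cv2.morphologyEx(m.astype(np.uint8),cv2.MORPH_OPEN,np.ones((3,3),np.uint8))
        n_,L,S,_=cv2.connectedComponentsWithStats(m)
        for i in np.argsort(-S[1:,4])[:2]+1:
            if S[i,4]>60: print(n,S[i,:5],rect(cast(c,blob(L==i),zc)),np.median(C[L==i][:,2]))
E
python3 -c "
from h import *
import pickle
np.set_printoptions(precision=4,suppress=True)
print(pose());c=look('wrist','w9.png');pickle.dump(c,open('w9.pkl','wb'))
layers(c);print(go((.596,.337,.17),5.2))
"
```

```text
(11.8167, array([ 0.4588, -0.048 ,  0.1709]), np.float64(-77.84), array([ 0.0033, -0.0012, -1.    ]), 0.181, 58.7, array([-0.36,  0.02,  1.97,  0.  ,  1.15,  1.  ]))
ca [ 274  173   91   54 4489] [  0.4597  -0.0507   0.0748   0.0463 101.3458] 0.03867203801310043
cb [287 163  64  10 456] [  0.483   -0.0456   0.0549   0.0076 100.4763] 0.019753710579612838
(array([ 215.9, -347. ,   -0.4]), array([  0.08,  -0.02, -83.04]))
```

View pics/w9.png

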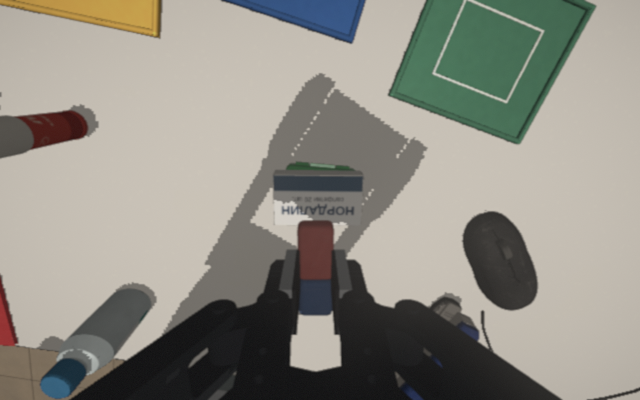

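The eraser is held level at (315,268). The carton is undisturbed at (318,200), and the clip box's green side shows at (325,166).

```bash
python3 -c "
from h import *
print(go((.56,.28,.17),5.2))"
```

```text
(array([ 168.7, -298.9,   -0.4]), array([ 8.000e-02, -2.000e-02, -8.304e+01]))
```

{"name": "servo_tool", "arguments": {
  "series": "1 0.011 -0.020 0 0 0 -7;1 0.028 -0.050 0 0 0 -14;1 0.045 -0.080 0 0 0 -21;1 0.062 -0.110 0 0 0 -28;1 0.079 -0.140 0 0 0 -35;1 0.096 -0.170 0 0 0 -42;1 0.113 -0.200 0 0 0 -49;1 0.130 -0.230 0 0 0 -56;1 0.147 -0.260 0 0 0 -63;1 0.160 -0.283 0 0 0 -70;1 0.167 -0.296 0 0 0 -77;1 0.1687 -0.299 0 0 0 -83"
}}

```text
time_s: 12.87
eef_pos: [0.5589, 0.2828, 0.167]
eef_rot: [-0.001, 0.671, 0.741, -0.001]
wrist_force: [-1.2, 0.1, -0.2]
opening: 0.181
grasp_force: 58.7
```

{"name": "servo_tool", "arguments": {
  "series": "1 0 0 0 0 0 0;1 0 0 0 0 0 0;1 0 0 0 0 0 0;1 0 0 0 0 0 0"
}}

```text
time_s: 13.2
eef_pos: [0.5594, 0.2794, 0.1686]
eef_rot: [-0.0, 0.676, 0.737, -0.0]
wrist_force: [0.6, -0.7, 0.1]
opening: 0.181
grasp_force: 58.7
```

```bash
python3 -c "
from h import *
import pickle
np.set_printoptions(precision=4,suppress=True)
print(pose());c=look('wrist','w10.png');pickle.dump(c,open('w10.pkl','wb'))
for k in('red','yellow'):print(outline(c,k))
print(go((.596,.337,.17),5.2))
"
```

```text
(13.2, array([0.5594, 0.2794, 0.1686]), np.float64(4.99), array([-0.001 , -0.0004, -1.    ]), 0.181, 58.7, array([ 0.27,  0.38,  1.55, -0.  ,  1.22,  0.19]))
(array([ 0.5978,  0.3382,  0.0578,  0.0264, 95.02  ]), array([ 0.5976,  0.3383,  0.1246,  0.1136, 95.0112]))
(array([  0.6305,   0.1979,   0.0577,   0.0284, 132.9316]), array([0.6266, 0.1955, 0.0865, 0.08  , 1.3457]))
(array([54.2, 41.3, -1.1]), array([-0.03,  0.01, -0.19]))
```

View pics/w10.png

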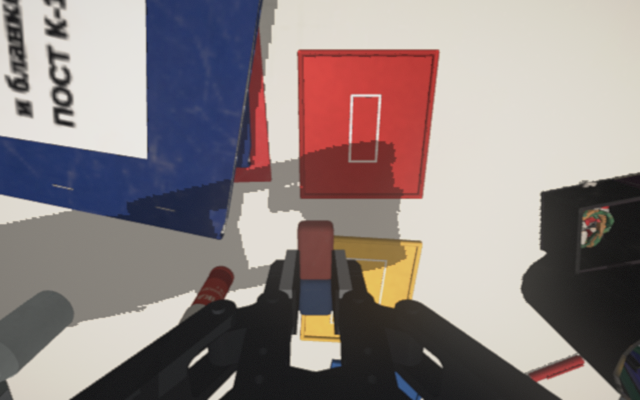

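The red outline is at (365,128), clear of the books and parallel to the held eraser at (315,265).

{"name": "servo_tool", "arguments": {
  "series": "1 0.010 0.008 0.005 0 0 0;1 0.030 0.023 0.015 0 0 0;1 0.046 0.036 0.03 0 0 0;1 0.054 0.042 0.05 0 0 0;1 0.0565 0.0435 0.072 0 0 0;1 0.0565 0.0435 0.095 0 0 0;1 0.0565 0.0435 0.11 0 0 0;1 0.0565 0.0435 0.118 0 0 0;1 0.0565 0.0435 0.120 0 0 0;1 0.0565 0.0435 0.120 0 0 0;1 0.0565 0.0435 0.120 0 0 0;1 0.0565 0.0435 0.120 0 0 0"
}}

```text
time_s: 14.25
eef_pos: [0.5991, 0.3406, 0.0511]
eef_rot: [0.001, 0.675, 0.738, 0.001]
wrist_force: [0.6, 0.4, -0.4]
opening: 0.181
grasp_force: 58.8
```

```bash
python3 -c "
from h import *
import pickle
np.set_printoptions(precision=4,suppress=True)
print(pose(),go((.5978,.3395,.038),5.02));c=look('wrist','w11.png')
"
```

```text
(14.25, array([0.5991, 0.3406, 0.0511]), np.float64(5.14), array([ 0.0027,  0.001 , -1.    ]), 0.181, 58.8, array([ 0.35,  0.65,  1.41, -0.  ,  1.08,  0.26])) (array([-1. , -1.5, 13.1]), array([ 0.16, -0.04,  0.12]))
```

{"name": "servo_tool", "arguments": {
  "series": "1 -0.001 -0.001 0.006 0 0 0;1 -0.001 -0.001 0.011 0 0 0;1 -0.001 -0.001 0.013 0 0 0;1 -0.001 -0.001 0.014 0 0 0;1 -0.001 -0.001 0.014 0 0 0"
}}

```text
time_s: 14.72
eef_pos: [0.5967, 0.3392, 0.0348]
eef_rot: [-0.0, 0.675, 0.738, -0.0]
wrist_force: [0.3, 0.2, -0.6]
opening: 0.182
grasp_force: 58.8
```

{"name": "servo_tool", "arguments": {
  "series": "1 0 0 0.001 0 0 0;1 0 0 0.002 0 0 0;1 0 0 0.002 0 0 0"
}}

```text
time_s: 14.97
eef_pos: [0.5972, 0.3394, 0.0344]
eef_rot: [0.0, 0.674, 0.738, -0.0]
wrist_force: [-2.8, -1.6, 7.0]
opening: 0.184
grasp_force: 59.7
```

{"name": "servo_tool", "arguments": {
  "series": "0.6 0 0 -0.0005 0 0 0;0.45 0 0 -0.0005 0 0 0;0.3 0 0 -0.0005 0 0 0;0.2 0 0 -0.0005 0 0 0;0.2 0 0 -0.0005 0 0 0;0.2 0 0 -0.01 0 0 0;0.2 0 0 -0.03 0 0 0;0.2 0 0 -0.065 0 0 0;0.2 0 0 -0.10 0 0 0;0.2 0 0 -0.125 0 0 0;0.2 0 0 -0.135 0 0 0;0.2 0 0 -0.135 0 0 0"
}}

```text
time_s: 15.97
eef_pos: [0.5991, 0.3401, 0.1728]
eef_rot: [0.002, 0.675, 0.738, 0.003]
wrist_force: [1.5, -0.5, -0.3]
opening: 0.401
grasp_force: 0.0
```

{"name": "servo_tool", "arguments": {
  "series": "0.2 0 0 0 0 0 0;0.2 0 0 0 0 0 0;0.2 0 0 0 0 0 0"
}}

```text
time_s: 16.22
eef_pos: [0.5957, 0.3388, 0.1654]
eef_rot: [-0.001, 0.675, 0.738, -0.002]
wrist_force: [0.1, -0.1, -0.3]
opening: 0.396
grasp_force: 0.0
```

```bash
python3 -c "
from h import *
import pickle
np.set_printoptions(precision=4,suppress=True)
print(pose());c=look('wrist','w12.png');pickle.dump(c,open('w12.pkl','wb'))
print(go((.4590,-.0492,.17),11.6),go((.4590,-.0492,.17),-168.4))
"
```

```text
(16.2167, array([0.5957, 0.3388, 0.1654]), np.float64(5.16), array([-0.0042, -0.0015, -1.    ]), 0.396, 0.0, array([0.34, 0.51, 1.37, 0.  , 1.27, 0.25]))
(array([-374.1, -171.2,   -3.3]), array([-0.23,  0.05, -6.44])) (array([-374.1, -171.2,   -3.3]), array([  0.07,   0.35, 173.56]))
```

View pics/w12.png

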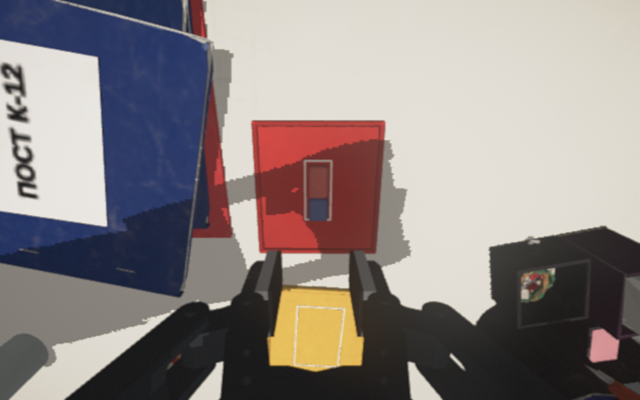

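The eraser lies squarely inside the red outline at (317,190). The carton is next, open to about 62 mm.

{"name": "servo_tool", "arguments": {
  "series": "-0.46 -0.375 -0.172 0 0 0 -6.4;-0.46 -0.375 -0.172 0 0 0 -6.4;-0.46 -0.375 -0.172 0 0 0 -6.4;-0.46 -0.375 -0.172 0 0 0 -6.4;-0.46 -0.375 -0.172 0 0 0 -6.4;-0.46 -0.375 -0.172 0 0 0 -6.4;-0.46 -0.375 -0.172 0 0 0 -6.4;-0.46 -0.375 -0.172 0 0 0 -6.4;-0.46 -0.375 -0.172 0.01 0 0 -6.4;-0.46 -0.375 -0.172 0.03 0 0 -6.4;-0.46 -0.375 -0.172 0.04 0 0 -6.4;-0.46 -0.375 -0.172 0.04 0 0 -6.4"
}}

```text
time_s: 17.27
eef_pos: [0.4565, -0.0508, 0.1251]
eef_rot: [-0.003, 0.634, 0.773, -0.001]
wrist_force: [-0.2, 1.1, -0.5]
opening: 0.731
grasp_force: 0.0
```

{"name": "servo_tool", "arguments": {
  "series": "-0.46 0 0 0 0 0 0;-0.46 0 0 0 0 0 0;-0.46 0 0 0 0 0 0;-0.46 0 0 0 0 0 0"
}}

```text
time_s: 17.6
eef_pos: [0.4603, -0.0489, 0.1289]
eef_rot: [0.001, 0.632, 0.775, 0.0]
wrist_force: [1.3, -0.2, 0.9]
opening: 0.732
grasp_force: 0.0
```

```bash
python3 -c "
from h import *
import pickle
np.set_printoptions(precision=4,suppress=True)
print(pose(),go((.4592,-.0497,.052),11.4));c=look('wrist','w13.png');pickle.dump(c,open('w13.pkl','wb'))
layers(c)
m=slab(c,.031,.0435);b=blob(cv2.morphologyEx(m.astype(np.uint8),cv2.MORPH_OPEN,np.ones((3,3))));print('cols',b.min(0),b.max(0))
print(outline(c,'blue'))
"
```

```text
(17.6, array([ 0.4603, -0.0489,  0.1289]), np.float64(11.67), array([ 0.0013, -0.0004, -1.    ]), 0.732, 0.0, array([-0.36,  0.09,  1.99,  0.  ,  1.06, -0.57])) (array([-0.5, -1.3, 76.9]), array([0.07, 0.03, 0.27]))
ca [ 281  167   66  100 6257] [  0.46    -0.0492   0.0757   0.0448 101.6485] 0.038672944099548606
cb [346 184   5  26  97] [  0.4832  -0.0332   0.0199   0.003  103.5107] 0.015113108417708021
cols [281 167] [346 266]
(array([ 0.6707,  0.0061,  0.0208,  0.0136, 84.3179]), array([ 0.6464,  0.0085,  0.1248,  0.1161, 85.3627]))
```

{"name": "servo_tool", "arguments": {
  "series": "-0.46 0 0 0.015 0 0 0;-0.46 0 0 0.035 0 0 0;-0.46 0 0 0.055 0 0 0;-0.46 0 0 0.067 0 0 0;-0.46 0 0 0.073 0 0 0;-0.46 0 0 0.076 0 0 0;-0.46 0 0 0.077 0 0 0;-0.46 0 0 0.077 0 0 0;-0.46 0 0 0.077 0 0 0"
}}

```text
time_s: 18.4
eef_pos: [0.4602, -0.0498, 0.0521]
eef_rot: [0.001, 0.632, 0.775, 0.0]
wrist_force: [0.4, 0.0, -0.5]
opening: 0.733
grasp_force: 0.0
```

{"name": "servo_tool", "arguments": {
  "series": "-0.2 0 0 0 0 0 0;-0.1 0 0 0 0 0 0;0 0 0 0 0 0 0;0.2 0 0 0 0 0 0;1 0 0 0 0 0 0;1 0 0 0 0 0 0;1 0 0 0 0 0 0"
}}

```text
time_s: 18.98
eef_pos: [0.4599, -0.0498, 0.0522]
eef_rot: [0.0, 0.632, 0.775, 0.0]
wrist_force: [-2.5, 1.4, 8.2]
opening: 0.511
grasp_force: 60.1
```

{"name": "servo_tool", "arguments": {
  "series": "1 0 0 -0.003 0 0 0;1 0 0 -0.010 0 0 0;1 0 0 -0.022 0 0 0;1 0 0 -0.04 0 0 0;1 0 0 -0.06 0 0 0;1 0 0 -0.08 0 0 0;1 0 0 -0.095 0 0 0;1 0 0 -0.1 0 0 0;1 0 0 -0.1 0 0 0;1 0 0 -0.1 0 0 0;1 0 0 -0.1 0 0 0"
}}

```text
time_s: 19.9
eef_pos: [0.4587, -0.0494, 0.1502]
eef_rot: [-0.001, 0.632, 0.775, -0.0]
wrist_force: [0.5, 0.1, -1.0]
opening: 0.504
grasp_force: 61.4
```

```bash
python3 -c "
from h import *
import pickle
np.set_printoptions(precision=4,suppress=True)
print(pose());c=look('wrist','w14.png');pickle.dump(c,open('w14.pkl','wb'))
layers(c,(.4545,-.0475))
C=cloud(c);T=ctrl.get_obs()['eef_pos'];m=(C[...,2]>T[2]-.035)&(C[...,2]<T[2]+.0)&(c['z_map']>0);m[:,:250]=0;m[:,400:]=0
P=C[m];H=hsv(c);b=blob(m);print('held',b.min(0),b.max(0),np.percentile(P[:,2],[5,50,95])-T[2])
w=m&(C[...,2]>T[2]-.022)&(C[...,2]<T[2]-.008);w=cv2.morphologyEx(w.astype(np.uint8),cv2.MORPH_OPEN,np.ones((5,5)));b=blob(w);print(b.min(0),b.max(0),rect(cast(c,b,T[2]-.0135)),rect(C[w>0]))
for i in (340,330,310,290,270,250,230,215,200): print(i,(C[i,316,2]-T[2]).round(4),H[i,316])
print(go((.56,.115,.17),1.1))
"
```

```text
(19.9, array([ 0.4587, -0.0494,  0.1502]), np.float64(11.56), array([-0.0018,  0.0007, -1.    ]), 0.504, 61.4, array([-0.37,  0.06,  1.98,  0.  ,  1.11, -0.57]))
cb [ 291  164   60   30 1605] [ 0.4594 -0.0295  0.0482  0.0242 11.6134] 0.020441721621024145
held [250 193] [395 339] [-0.0184 -0.0134 -0.009 ]
[256 198] [375 339] [  0.4591  -0.047    0.0769   0.0562 101.6936] [  0.4629  -0.0479   0.076    0.0635 102.0411]
340 -0.1502 [ 18  23 192]
330 -0.0129 [ 21  14 127]
310 -0.0136 [ 20  14 111]
290 -0.0133 [ 23  10 101]
270 -0.0122 [ 19  16 130]
250 -0.0143 [ 20  14 113]
230 -0.013 [ 23  16 130]
215 -0.0149 [ 21  12 218]
200 -0.0195 [17 19 96]
(array([140.8, 132.2, -20.1]), array([-0.12, -0.06, 10.46]))
```

{"name": "servo_tool", "arguments": {
  "series": "1 0.012 0.011 -0.005 0 0 1;1 0.032 0.030 -0.01 0 0 3;1 0.056 0.052 -0.015 0 0 5;1 0.080 0.075 -0.02 0 0 7;1 0.104 0.097 -0.02 0 0 9;1 0.124 0.117 -0.02 0 0 10.5;1 0.137 0.129 -0.02 0 0 10.5;1 0.141 0.132 -0.02 0 0 10.5;1 0.141 0.132 -0.02 0 0 10.5;1 0.141 0.132 -0.02 0 0 10.5;1 0.141 0.132 -0.02 0 0 10.5;1 0.141 0.132 -0.02 0 0 10.5"
}}

```text
time_s: 20.95
eef_pos: [0.56, 0.1138, 0.171]
eef_rot: [-0.0, 0.701, 0.713, -0.0]
wrist_force: [0.3, 0.3, -0.1]
opening: 0.509
grasp_force: 61.4
```

```bash
python3 -c "
from h import *
import pickle
np.set_printoptions(precision=4,suppress=True)
print(pose());c=look('wrist','w15.png');pickle.dump(c,open('w15.pkl','wb'))
o=outline(c,'yellow');print(o)
print(go((*o[0][:2],.05),o[0][4]-90), outline(pickle.load(open('w3.pkl','rb')),'yellow'))
"
```

```text
(20.95, array([0.56  , 0.1138, 0.171 ]), np.float64(0.99), array([-0.0007, -0.0002, -1.    ]), 0.509, 61.4, array([-0.01,  0.26,  1.69, -0.  ,  1.19, -0.02]))
(array([ 0.6139,  0.1694,  0.0803,  0.0521, 91.2511]), array([ 0.6136,  0.1698,  0.1256,  0.1139, 91.1624]))
(array([ 54.6,  54.8, 121.1]), array([-0.02,  0.01, -0.27])) (array([ 0.6138,  0.169 ,  0.0818,  0.0518, 91.053 ]), array([ 0.6114,  0.1665,  0.1287,  0.1166, 90.8714]))
```

{"name": "servo_tool", "arguments": {
  "series": "1 0.010 0.010 0.005 0 0 -0.2;1 0.030 0.030 0.015 0 0 -0.2;1 0.045 0.046 0.03 0 0 -0.2;1 0.052 0.052 0.05 0 0 -0.2;1 0.054 0.0545 0.072 0 0 -0.2;1 0.054 0.0545 0.095 0 0 -0.2;1 0.054 0.0545 0.11 0 0 -0.2;1 0.054 0.0545 0.117 0 0 -0.2;1 0.054 0.0545 0.120 0 0 -0.2;1 0.054 0.0545 0.120 0 0 -0.2;1 0.054 0.0545 0.120 0 0 -0.2;1 0.054 0.0545 0.120 0 0 -0.2"
}}

```text
time_s: 22.0
eef_pos: [0.6151, 0.1698, 0.0528]
eef_rot: [0.001, 0.699, 0.715, 0.001]
wrist_force: [0.0, 0.4, -1.2]
opening: 0.505
grasp_force: 61.4
```

```bash
python3 -c "
from h import *
print(pose(),go((.6138,.1687,.037),1.2))
"
```

```text
(22.0, array([0.6151, 0.1698, 0.0528]), np.float64(1.24), array([ 2.6e-03,  2.0e-04, -1.0e+00]), 0.505, 61.4, array([0.08, 0.55, 1.56, 0.  , 1.02, 0.06])) (array([-1.1, -1.4, 15.8]), array([ 0.15, -0.01,  0.04]))
```

{"name": "servo_tool", "arguments": {
  "series": "1 -0.0007 -0.0005 0.006 0 0 0;1 -0.0007 -0.0005 0.011 0 0 0;1 -0.0007 -0.0005 0.013 0 0 0;1 -0.0007 -0.0005 0.014 0 0 0;1 -0.0007 -0.0005 0.014 0 0 0;1 -0.0007 -0.0005 0.014 0 0 0"
}}

```text
time_s: 22.5
eef_pos: [0.6135, 0.1692, 0.0371]
eef_rot: [-0.0, 0.699, 0.715, -0.0]
wrist_force: [1.1, 0.5, -0.7]
opening: 0.502
grasp_force: 61.4
```

{"name": "servo_tool", "arguments": {
  "series": "1 0 0 0.001 0 0 0;1 0 0 0.002 0 0 0;1 0 0 0.002 0 0 0"
}}

```text
time_s: 22.75
eef_pos: [0.6135, 0.1692, 0.0351]
eef_rot: [-0.0, 0.699, 0.715, -0.0]
wrist_force: [0.1, 0.2, -0.3]
opening: 0.506
grasp_force: 61.4
```

{"name": "servo_tool", "arguments": {
  "series": "1 0 0 0.001 0 0 0;1 0 0 0.0015 0 0 0;1 0 0 0.0015 0 0 0"
}}

```text
time_s: 23.0
eef_pos: [0.6137, 0.1693, 0.0346]
eef_rot: [0.0, 0.699, 0.715, 0.0]
wrist_force: [-2.1, 0.2, 5.0]
opening: 0.505
grasp_force: 62.0
```

{"name": "servo_tool", "arguments": {
  "series": "0 0 0 0 0 0 0;-0.1 0 0 0 0 0 0;-0.2 0 0 0 0 0 0;-0.3 0 0 0 0 0 0;-0.4 0 0 0 0 0 0;-0.4 0 0 -0.01 0 0 0;-0.4 0 0 -0.03 0 0 0;-0.4 0 0 -0.065 0 0 0;-0.4 0 0 -0.10 0 0 0;-0.4 0 0 -0.125 0 0 0;-0.4 0 0 -0.135 0 0 0;-0.4 0 0 -0.135 0 0 0"
}}

```text
time_s: 24.0
eef_pos: [0.6157, 0.1694, 0.1729]
eef_rot: [0.002, 0.699, 0.715, 0.003]
wrist_force: [0.7, 1.2, 0.1]
opening: 0.7
grasp_force: 0.0
```

{"name": "servo_tool", "arguments": {
  "series": "-0.4 0 0 0 0 0 0;-0.4 0 0 0 0 0 0;-0.4 0 0 0 0 0 0;-0.4 0 0 0 0 0 0"
}}

```text
time_s: 24.33
eef_pos: [0.6124, 0.1691, 0.1666]
eef_rot: [-0.001, 0.699, 0.715, -0.001]
wrist_force: [0.2, 0.4, -0.2]
opening: 0.702
grasp_force: 0.0
```

```bash
python3 -c "
from h import *
import pickle
np.set_printoptions(precision=4,suppress=True)
print(pose());c=look('wrist','w16.png');pickle.dump(c,open('w16.pkl','wb'))
C=cloud(c);m=slab(c,.014,.026,(.6139,.1694),.07);m=cv2.morphologyEx(m.astype(np.uint8),cv2.MORPH_OPEN,np.ones((3,3)));print('carton',rect(cast(c,blob(m),.021)),outline(c,'yellow'))
c=pickle.load(open('w14.pkl','rb'));C=cloud(c)
m=slab(c,.010,.026,(.459,-.04),.06);m=cv2.morphologyEx(m.astype(np.uint8),cv2.MORPH_OPEN,np.ones((3,3)));b=blob(m);print(b.min(0),b.max(0))
H=hsv(c);g=((H[...,0]>55)&(H[...,0]<90)&(H[...,1]>60)).astype(np.uint8);g[:,:240]=0;g[:,400:]=0;b=blob(g);print(b.min(0),b.max(0),rect(cast(c,b,.02)))
print(go((.455,-.048,.17),-78))
"
```

```text
(24.3333, array([0.6124, 0.1691, 0.1666]), np.float64(1.26), array([-0.0035, -0.0003, -1.    ]), 0.702, 0.0, array([0.08, 0.4 , 1.52, 0.  , 1.23, 0.06]))
carton [ 0.6155  0.1695  0.0755  0.0449 91.3282] (array([ 0.6139,  0.167 ,  0.0849,  0.0518, 91.2859]), array([ 0.6139,  0.17  ,  0.1262,  0.114 , 91.2778]))
[291 164] [350 193]
[290 164] [348 192] [ 0.4582 -0.0296  0.0475  0.0234 11.6131]
(array([-213.6, -162.4,   -2.6]), array([-0.13,  0.12, 79.26]))
```

{"name": "servo_tool", "arguments": {
  "series": "-0.4 -0.214 -0.162 -0.003 0 0 79;-0.4 -0.214 -0.162 -0.003 0 0 79;-0.4 -0.214 -0.162 -0.003 0 0 79;-0.4 -0.214 -0.162 -0.003 0 0 79;-0.4 -0.214 -0.162 -0.003 0 0 79;-0.4 -0.214 -0.162 -0.003 0 0 79;-0.4 -0.214 -0.162 -0.003 0 0 79;-0.4 -0.214 -0.162 -0.003 0 0 79;-0.4 -0.214 -0.162 -0.003 0 0 79;-0.4 -0.214 -0.162 -0.003 0 0 79;-0.4 -0.214 -0.162 -0.003 0 0 79;-0.4 -0.214 -0.162 -0.003 0 0 79"
}}

```text
time_s: 25.38
eef_pos: [0.456, -0.0483, 0.1712]
eef_rot: [-0.0, 0.995, 0.104, -0.0]
wrist_force: [-0.2, 0.1, -0.3]
opening: 0.703
grasp_force: 0.0
```

{"name": "servo_tool", "arguments": {
  "series": "-0.5 0 0 0.03 0 0 0;-0.5 0 0 0.03 0 0 0;-0.5 0 0 0.03 0 0 0;-0.5 0 0 0.03 0 0 0;-0.5 0 0 0.03 0 0 0"
}}

```text
time_s: 25.8
eef_pos: [0.4569, -0.0485, 0.1427]
eef_rot: [0.0, 0.994, 0.107, 0.001]
wrist_force: [-0.0, 0.7, 0.3]
opening: 0.751
grasp_force: 0.0
```

```bash
python3 -c "
from h import *
import pickle
np.set_printoptions(precision=4,suppress=True)
print(pose());c=look('wrist','w17.png');pickle.dump(c,open('w17.pkl','wb'))
layers(c,(.4585,-.0475))
C=cloud(c);m=slab(c,.010,.026,(.459,-.0475),.06);b=blob(m)
u0,v0=b.min(0);u1,v1=b.max(0);print(u0,v0,u1,v1)
a=c['img'][max(0,v0-40):v1+80,u0-60:u1+60,::-1];cv2.imwrite('pics/w17c.png',cv2.resize(a,None,fx=3,fy=3))
for s in((.0165,.026),(.018,.026)):
    m=slab(c,*s,(.459,-.0475),.06);m=cv2.morphologyEx(m.astype(np.uint8),cv2.MORPH_OPEN,np.ones((9,9)));print(rect(cast(c,blob(m),.021)))
"
```

```text
(25.8, array([ 0.4569, -0.0485,  0.1427]), np.float64(-77.67), array([ 0.0011, -0.0004, -1.    ]), 0.751, 0.0, array([-0.36,  0.06,  1.99, -0.  ,  1.09,  0.99]))
cb [ 282  167   82   63 4531] [ 0.4618 -0.0524  0.0633  0.051  97.2674] 0.02047761679884544
282 167 363 229
[ 0.4602 -0.0526  0.0634  0.0474 97.4551]
[ 0.46   -0.0527  0.0633  0.0471 97.2416]
```

View pics/w17c.png

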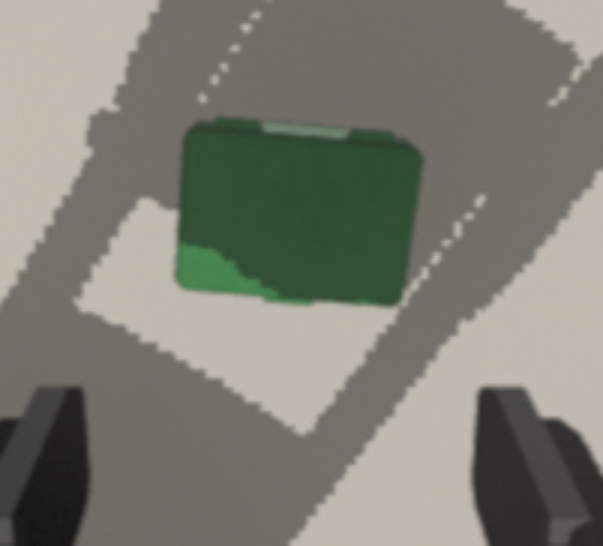

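The clip box lies flat with its long side across the picture (185–422 of 603) and its catch at the top middle (262–350). Its long axis is about 97°, so it is gripped along about 7°.

{"name": "servo_tool", "arguments": {
  "series": "-0.6 0.002 0.005 0.013 0 0 -85;-0.6 0.002 0.005 0.013 0 0 -85;-0.6 0.002 0.005 0.013 0 0 -85;-0.6 0.002 0.005 0.013 0 0 -85;-0.6 0.002 0.005 0.013 0 0 -85;-0.6 0.002 0.005 0.013 0 0 -85;-0.6 0.002 0.005 0.013 0 0 -85;-0.6 0.002 0.005 0.013 0 0 -85;-0.6 0.002 0.005 0.013 0 0 -85;-0.6 0.002 0.005 0.013 0 0 -85;-0.6 0.002 0.005 0.013 0 0 -85;-0.6 0.002 0.005 0.013 0 0 -85"
}}

```text
time_s: 26.85
eef_pos: [0.4599, -0.0529, 0.1297]
eef_rot: [0.001, 0.658, 0.753, 0.0]
wrist_force: [-0.2, 1.2, 0.1]
opening: 0.798
grasp_force: 0.0
```

{"name": "servo_tool", "arguments": {
  "series": "-0.6 0 0 0 0 0 0;-0.6 0 0 0 0 0 0;-0.6 0 0 0 0 0 0;-0.6 0 0 0 0 0 0"
}}

```text
time_s: 27.18
eef_pos: [0.4595, -0.0528, 0.129]
eef_rot: [0.0, 0.662, 0.75, 0.0]
wrist_force: [0.3, 0.5, 1.3]
opening: 0.798
grasp_force: 0.0
```

```bash
python3 -c "
from h import *
import pickle
np.set_printoptions(precision=4,suppress=True)
print(pose());c=look('wrist','w18.png');pickle.dump(c,open('w18.pkl','wb'))
H=hsv(c);C=cloud(c)
m=slab(c,.0165,.026,(.459,-.05),.06)
for k in(3,9):
  w=cv2.morphologyEx(m.astype(np.uint8),cv2.MORPH_OPEN,np.ones((k,k)));b=blob(w);r=rect(cast(c,b,.021));print(b.min(0),b.max(0),r)
print(np.percentile(C[w>0][:,2],[5,50,95]),go((*r[:2],.034),r[4]-90))
for f in('w1.pkl','w4.pkl','w5.pkl'):
  q=pickle.load(open(f,'rb'))
  try: print(outline(q,'green'))
  except Exception as e: print(e)
"
```

```text
(27.1833, array([ 0.4595, -0.0528,  0.129 ]), np.float64(7.15), array([ 0.0004, -0.0001, -1.    ]), 0.798, 0.0, array([-0.37,  0.09,  1.99,  0.  ,  1.06, -0.5 ]))
[285 167] [347 246] [ 0.4605 -0.0511  0.0641  0.0473 97.1747]
[286 168] [347 246] [ 0.4609 -0.0514  0.0634  0.0467 97.1641]
[0.0191 0.0205 0.0215] (array([ 1.2,  1.6, 94.9]), array([0.01, 0.01, 0.01]))
'green'
'green'
'green'
```

{"name": "servo_tool", "arguments": {
  "series": "-0.6 0.001 0.001 0.015 0 0 0;-0.6 0.001 0.001 0.035 0 0 0;-0.6 0.001 0.001 0.06 0 0 0;-0.6 0.001 0.001 0.08 0 0 0;-0.6 0.001 0.001 0.09 0 0 0;-0.6 0.001 0.001 0.0945 0 0 0;-0.6 0.001 0.001 0.096 0 0 0;-0.6 0.001 0.001 0.096 0 0 0;-0.6 0.001 0.001 0.096 0 0 0"
}}

```text
time_s: 27.98
eef_pos: [0.4611, -0.052, 0.0337]
eef_rot: [0.001, 0.661, 0.75, 0.0]
wrist_force: [0.1, 0.1, 0.0]
opening: 0.804
grasp_force: 0.0
```

{"name": "servo_tool", "arguments": {
  "series": "-0.4 0 0 0 0 0 0;-0.3 0 0 0 0 0 0;-0.2 0 0 0 0 0 0;-0.1 0 0 0 0 0 0;0 0 0 0 0 0 0;1 0 0 0 0 0 0;1 0 0 0 0 0 0;1 0 0 0 0 0 0;1 0 0 0 0 0 0"
}}

```text
time_s: 28.73
eef_pos: [0.4604, -0.0517, 0.0335]
eef_rot: [0.0, 0.661, 0.75, -0.0]
wrist_force: [-3.4, 1.8, 8.9]
opening: 0.515
grasp_force: 60.6
```

{"name": "servo_tool", "arguments": {
  "series": "1 0 0 -0.003 0 0 0;1 0 0 -0.010 0 0 0;1 0 0 -0.022 0 0 0;1 0 0 -0.04 0 0 0;1 0 0 -0.06 0 0 0;1 0 0 -0.08 0 0 0;1 0 0 -0.1 0 0 0;1 0 0 -0.115 0 0 0;1 0 0 -0.12 0 0 0;1 0 0 -0.12 0 0 0;1 0 0 -0.12 0 0 0;1 0 0 -0.12 0 0 0"
}}

```text
time_s: 29.73
eef_pos: [0.4594, -0.0514, 0.1516]
eef_rot: [-0.001, 0.661, 0.75, -0.0]
wrist_force: [0.9, -0.0, -0.5]
opening: 0.52
grasp_force: 61.4
```

```bash
python3 -c "
from h import *
import pickle
np.set_printoptions(precision=4,suppress=True)
print(pose());c=look('wrist','w19.png');pickle.dump(c,open('w19.pkl','wb'))
C=cloud(c);T=ctrl.get_obs()['eef_pos'];H=hsv(c)
for i in range(200,350,15): print(i,C[i,316].round(4)-T.round(4),H[i,316])
print('rows at 295,337',[(C[i,j,2]-T[2]).round(4) for i in(250,300) for j in(298,316,334)])
q=pickle.load(open('w8.pkl','rb'));h=hsv(q);print(h[60,600],h[120,450],h[50,520]);h=hsv(pickle.load(open('w3.pkl','rb')));print(h[340,240],h[300,250],h[280,200])
print(go((.548,-.215,.155),-7.3))
"
```

```text
(29.7333, array([ 0.4594, -0.0514,  0.1516]), np.float64(7.26), array([-0.0019,  0.0007, -1.    ]), 0.52, 61.4, array([-0.37,  0.06,  1.98, -0.  ,  1.11, -0.5 ]))
200 [ 0.002  -0.0063 -0.1517] [ 19  22 128]
215 [-0.0029  0.0323 -0.0142] [64 99 80]
230 [-0.0022  0.0262 -0.0116] [ 64 106  89]
245 [-0.0012  0.0184 -0.0123] [ 65 110  88]
260 [-0.0001  0.0103 -0.0129] [ 65 114  87]
275 [ 0.0009  0.0025 -0.0126] [ 65 113  86]
290 [ 0.0019 -0.0051 -0.0116] [ 65 114  85]
305 [ 0.003  -0.0143 -0.0126] [ 65 113  86]
320 [ 0.0042 -0.0234 -0.0128] [ 65 115  84]
335 [ 0.0212 -0.1557 -0.1514] [ 19  23 213]
rows at 295,337 [np.float64(-0.0133), np.float64(-0.0123), np.float64(-0.0129), np.float64(-0.012), np.float64(-0.0124), np.float64(-0.0134)]
[71 90 99] [ 18  22 194] [ 71  90 108]
[ 71  91 101] [ 71  88 101] [15  8 61]
(array([-173.6,   67.3,   -3.9]), array([-0.13, -0.05, 14.56]))
```

{"name": "servo_tool", "arguments": {
  "series": "1 -0.015 0.006 0 0 0 1;1 -0.04 0.016 -0.002 0 0 3;1 -0.07 0.027 -0.004 0 0 6;1 -0.1 0.038 -0.004 0 0 9;1 -0.13 0.050 -0.004 0 0 12;1 -0.155 0.060 -0.004 0 0 14.5;1 -0.169 0.066 -0.004 0 0 14.5;1 -0.1735 0.067 -0.004 0 0 14.5;1 -0.1735 0.067 -0.004 0 0 14.5;1 -0.1735 0.067 -0.004 0 0 14.5;1 -0.1735 0.067 -0.004 0 0 14.5;1 -0.1735 0.067 -0.004 0 0 14.5"
}}

```text
time_s: 30.78
eef_pos: [0.5481, -0.2141, 0.1565]
eef_rot: [-0.0, 0.75, 0.661, -0.0]
wrist_force: [-0.1, 0.5, -0.4]
opening: 0.514
grasp_force: 61.4
```

```bash
sed -i "s/green=((60,88),)/green=((67,80),)/; s/(H\[...,1\]>110)/(H[...,1]>(70 if k=='green' else 110))/" h.py; sed -i "s/^HSAT={}/HSAT={'green':60}/" h.py
python3 -c "
from h import *
import pickle
np.set_printoptions(precision=4,suppress=True)
print(pose());c=look('wrist','w20.png');pickle.dump(c,open('w20.pkl','wb'))
o=outline(c,'green');print(o)
print(go((*o[0][:2],.052),o[0][4]-90))
for f in ('w8.pkl','w9.pkl','w1.pkl'): print(outline(pickle.load(open(f,'rb')),'green'))
"
```

```text
(30.7833, array([ 0.5481, -0.2141,  0.1565]), np.float64(-7.18), array([-0.0006,  0.0005, -1.    ]), 0.514, 61.4, array([-0.57,  0.32,  1.65,  0.  ,  1.17, -0.45]))
(array([ 0.6035, -0.1617,  0.0722,  0.0616, 82.8331]), array([ 0.6033, -0.1594,  0.1203,  0.1128, 82.8255]))
(array([ 59. ,  48.2, 104.7]), array([-0.02, -0.01, -0.01]))
(array([ 0.6036, -0.162 ,  0.0733,  0.0612, 83.0088]), array([ 0.597 , -0.1598,  0.1266,  0.1021, 82.9396]))
(array([ 0.6036, -0.1618,  0.0739,  0.0616, 82.8782]), array([ 0.6031, -0.1606,  0.126 ,  0.114 , 82.9176]))
(array([ 0.6034, -0.1613,  0.074 ,  0.0627, 83.2827]), array([ 0.6015, -0.1611,  0.1237,  0.1132, 82.7028]))
```

{"name": "servo_tool", "arguments": {
  "series": "1 0.010 0.008 0.005 0 0 0;1 0.030 0.025 0.015 0 0 0;1 0.047 0.039 0.03 0 0 0;1 0.055 0.045 0.05 0 0 0;1 0.058 0.048 0.07 0 0 0;1 0.058 0.048 0.087 0 0 0;1 0.058 0.048 0.098 0 0 0;1 0.058 0.048 0.103 0 0 0;1 0.058 0.048 0.104 0 0 0;1 0.058 0.048 0.104 0 0 0;1 0.058 0.048 0.104 0 0 0;1 0.058 0.048 0.104 0 0 0"
}}

```text
time_s: 31.83
eef_pos: [0.6043, -0.1644, 0.0541]
eef_rot: [0.001, 0.75, 0.661, 0.0]
wrist_force: [0.6, -0.0, 0.4]
opening: 0.517
grasp_force: 61.4
```

```bash
python3 -c "
from h import *
print(pose(),go((.6035,-.1627,.039),-7.15))
"
```

```text
(31.8333, array([ 0.6043, -0.1644,  0.0541]), np.float64(-7.26), array([ 0.0021, -0.001 , -1.    ]), 0.517, 61.4, array([-0.45,  0.53,  1.59,  0.  ,  1.01, -0.33])) (array([ 1.6, -1.1, 15.1]), array([ 0.13,  0.04, -0.11]))
```

{"name": "servo_tool", "arguments": {
  "series": "1 0.001 -0.0005 0.006 0 0 0;1 0.001 -0.0005 0.011 0 0 0;1 0.001 -0.0005 0.013 0 0 0;1 0.001 -0.0005 0.014 0 0 0;1 0.001 -0.0005 0.014 0 0 0;1 0.001 -0.0005 0.014 0 0 0"
}}

```text
time_s: 32.33
eef_pos: [0.6031, -0.1627, 0.0386]
eef_rot: [-0.0, 0.75, 0.661, -0.0]
wrist_force: [-0.3, 0.3, -0.7]
opening: 0.518
grasp_force: 61.4
```

{"name": "servo_tool", "arguments": {
  "series": "1 0 0 0.001 0 0 0;1 0 0 0.002 0 0 0;1 0 0 0.002 0 0 0"
}}

```text
time_s: 32.58
eef_pos: [0.6031, -0.1628, 0.0366]
eef_rot: [0.0, 0.75, 0.661, -0.0]
wrist_force: [-0.7, -0.2, -0.9]
opening: 0.519
grasp_force: 61.4
```

{"name": "servo_tool", "arguments": {
  "series": "1 0 0 0.001 0 0 0;1 0 0 0.001 0 0 0"
}}

```text
time_s: 32.75
eef_pos: [0.6032, -0.1628, 0.0365]
eef_rot: [-0.0, 0.75, 0.661, -0.0]
wrist_force: [-3.9, 1.2, 5.1]
opening: 0.517
grasp_force: 62.0
```

{"name": "servo_tool", "arguments": {
  "series": "1 0 0 0.0005 0 0 0;1 0 0 0.0005 0 0 0"
}}

```text
time_s: 32.92
eef_pos: [0.6032, -0.1628, 0.0366]
eef_rot: [-0.0, 0.75, 0.661, -0.0]
wrist_force: [-5.6, 1.9, 9.7]
opening: 0.519
grasp_force: 62.3
```

Contact made; release and rise to check all four.

{"name": "servo_tool", "arguments": {
  "series": "0 0 0 -0.0005 0 0 0;-0.1 0 0 -0.0005 0 0 0;-0.2 0 0 -0.0005 0 0 0;-0.3 0 0 -0.0005 0 0 0;-0.45 0 0 -0.0005 0 0 0;-0.5 0 0 -0.01 0 0 0;-0.5 0 0 -0.03 0 0 0;-0.5 0 0 -0.065 0 0 0;-0.5 0 0 -0.10 0 0 0;-0.5 0 0 -0.125 0 0 0;-0.5 0 0 -0.135 0 0 0;-0.5 0 0 -0.135 0 0 0"
}}

```text
time_s: 33.92
eef_pos: [0.605, -0.1636, 0.1743]
eef_rot: [0.003, 0.75, 0.661, 0.001]
wrist_force: [0.7, -0.1, 0.5]
opening: 0.748
grasp_force: 0.0
```

{"name": "servo_tool", "arguments": {
  "series": "-0.5 0 0 -0.04 0 0 0;-0.5 -0.02 -0.03 -0.07 0 0 0;-0.5 -0.03 -0.06 -0.09 0 0 0;-0.5 -0.03 -0.06 -0.09 0 0 0;-0.5 -0.03 -0.06 -0.09 0 0 0;-0.5 -0.03 -0.06 -0.09 0 0 0;-0.5 -0.03 -0.06 -0.09 0 0 0"
}}

```text
time_s: 34.5
eef_pos: [0.5396, -0.1843, 0.2579]
eef_rot: [-0.002, 0.75, 0.661, -0.0]
wrist_force: [-0.3, 0.3, -0.4]
opening: 0.752
grasp_force: 0.0
```

```bash
python3 -c "
from h import *
import pickle
np.set_printoptions(precision=4,suppress=True)
print(pose());c=look('wrist','w21.png');pickle.dump(c,open('w21.pkl','wb'))
t=look('top','t2.png');pickle.dump(t,open('t2.pkl','wb'))
for q,n in((c,'w'),(t,'top')):
  for k,xy,zc,lo in(('sharp',(.6489,.0082),.019,.012),('er',(.5978,.3382),.015,.009),('ca',(.6139,.1694),.021,.013),('clip',(.6035,-.1617),.024,.016)):
    m=slab(q,lo,.035,xy,.055);m=cv2.morphologyEx(m.astype(np.uint8),cv2.MORPH_OPEN,np.ones((3,3)))
    if m.sum()>30: print(n,k,rect(cast(q,blob(m),zc)),np.median(cloud(q)[m>0][:,2]))
try: print(outline(c,'green'))
except Exception as e: print(e)
C=cloud(t);m=(C[...,2]>.02)&(C[...,2]<.06)
for n,(u,v) in dict(glue=(284,221),mouse=(426,235)).items():
    q=C[v-18:v+18,u-18:u+18].reshape(-1,3);q=q[q[:,2]>.012];print(n,np.median(q,0))
"
```

```text
(34.5, array([ 0.5396, -0.1843,  0.2579]), np.float64(-7.22), array([-0.0029,  0.002 , -1.    ]), 0.752, 0.0, array([-0.54,  0.17,  1.62,  0.  ,  1.36, -0.41]))
w clip [ 0.6047 -0.1632  0.0622  0.0496 82.8416] 0.023341884247084277
top sharp [ 0.645   0.0057  0.042   0.0275 88.6701] 0.022494690959409258
top er [ 0.5913  0.3329  0.0479  0.0181 90.6731] 0.012370499822647818
top ca [ 0.6087  0.1662  0.0745  0.0456 89.7684] 0.020721039875293612
top clip [  0.6016  -0.1532   0.0472   0.0394 169.7961] 0.02416832617923448
(array([  0.6075,  -0.1326,   0.0611,   0.0145, 173.9027]), array([ 0.6031, -0.1606,  0.1232,  0.1121, 82.8555]))
glue [0.4636 0.1702 0.0907]
mouse [ 0.3874 -0.1216  0.6308]
```

```bash
python3 -c "
from h import *
print(pose(),go((.64,-.01,.2),-4.5))"
```

```text
(34.6, array([ 0.5398, -0.1842,  0.2581]), np.float64(-7.2), array([-0.0028,  0.0018, -1.    ]), 0.753, 0.0, array([-0.54,  0.17,  1.61,  0.  ,  1.36, -0.41])) (array([185.3,  77.8,  58.2]), array([-0.17, -0.09, -2.7 ]))
```

{"name": "servo_tool", "arguments": {
  "series": "-0.5 0.185 0.078 0.058 0 0 -2.7;-0.5 0.185 0.078 0.058 0 0 -2.7;-0.5 0.185 0.078 0.058 0 0 -2.7;-0.5 0.185 0.078 0.058 0 0 -2.7;-0.5 0.185 0.078 0.058 0 0 -2.7;-0.5 0.185 0.078 0.058 0 0 -2.7;-0.5 0.185 0.078 0.058 0 0 -2.7;-0.5 0.185 0.078 0.058 0 0 -2.7;-0.5 0.185 0.078 0.058 0 0 -2.7;-0.5 0.185 0.078 0.058 0 0 -2.7;-0.5 0.185 0.078 0.058 0 0 -2.7"
}}

```text
time_s: 35.52
eef_pos: [0.6405, -0.0126, 0.2028]
eef_rot: [0.0, 0.735, 0.678, 0.0]
wrist_force: [0.8, -0.0, 1.1]
opening: 0.753
grasp_force: 0.0
```

```bash
python3 -c "
from h import *
np.set_printoptions(precision=4,suppress=True)
import pickle
print(pose());c=look('wrist','w22.png');pickle.dump(c,open('w22.pkl','wb'))
H=hsv(c)
m=(H[...,0]>82)&(H[...,0]<99)&(H[...,1]>75);C=cloud(c);n=np.hypot(C[...,0]-.649,C[...,1]-.008)<.045
P=cast(c,blob(m&n),.0135)[:,:2]*1000;print('sh',cv2.fitEllipse(P.astype(np.float32)))
w=n&(H[...,1]<80)&(H[...,2]>100)&(C[...,2]<.009);v,u=np.nonzero(w);P=cast(c,np.c_[u,v],.003)[:,:2]*1000;print('ring',len(u),cv2.fitEllipse(P.astype(np.float32)),rect(P/1000))
m=slab(c,.013,.035,(.6139,.1694),.055);print('ca',rect(cast(c,blob(m),.021)))
"
```

```text
(35.5167, array([ 0.6405, -0.0126,  0.2028]), np.float64(-4.65), array([ 0.0009, -0.0003, -1.    ]), 0.753, 0.0, array([-0.2 ,  0.37,  1.48, -0.  ,  1.29, -0.12]))
sh ((650.960205078125, 7.606027126312256), (24.994699478149414, 48.29714584350586), 176.68087768554688)
ring 149 ((649.023193359375, 8.210485458374023), (31.697227478027344, 52.92424011230469), 174.55030822753906) [ 0.6433  0.0121  0.0511  0.0231 60.1485]
ca [  0.6158   0.138    0.0462   0.019  175.3696]
```

```bash
python3 -c "
from bench import ctrl
print(ctrl.hand_in())"
```

```text
the job is handed in; nothing more can be done
None
```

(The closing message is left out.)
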